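# Close the preserve jars and fit their probe thermometers

## Robot

A 7-joint arm with a two-finger parallel gripper is mounted at the origin on the work surface. World frame = base frame: x ahead of the robot, y to its left, z up, the work surface at z = 0. Lengths are in m, angles in rad, forces in N, time in s.
With the tool pointing down it reaches from about 0.425 to 0.95 m from the base axis. Payload 16.7 kg.
Tool frame: the origin (TCP) lies between the finger pads; the fingertips stand 17 mm ahead of it and the grasp point (between the pads) lies 2 mm behind it; z points along the fingers, y is the direction in which the jaws open and shut (so a half turn about z gives the same grasp; the last joint's range is limited). The gripper opens to 94 mm and grips with 3 to 60 N. Pads are 16 mm wide; open, the fingers measure 119 mm over their backs; the gripper's body (75 mm by 177 mm) begins 78 mm behind the grasp point.
Start: joints at [1.119, 0.426, 0.074, 1.606, -0.034, 1.111, -0.067], TCP at [0.201, -0.644, 0.222] pointing down, gripper open.
Joint ranges: [-2.85, 2.85], [-0.5, 2.14], [-1.23, 1.37], [0.21, 2.46], [-1.02, 4.16], [0.16, 2.05], [-2.73, 2.73]. Speed limits (rad/s): [1.89, 1.89, 2.39, 2.39, 3.01, 3.01, 3.01].

## Interface

Orientations are given as a 3x3 rotation matrix whose columns are the frame's x, y, z axes.
In Python, from plant import bot, grab_frame, ticket gives the robot as it stands. The module is installed in compiled form; this text tells all that it offers.
- The arm moves only by the tool drive_tool, never from a script. Its argument "steps" is a list of rows, each a list of 7 numbers: the shift along the tool's x, y, z in units of 30 mm (1.0 is 30 mm), then the turn, a rotation vector about the tool's x, y, z in units of 6 degrees (1.0 is 6 degrees), then the closure in counts, from 0 (fully open) to 255 (shut). In form: [[dx, dy, dz, wx, wy, wz, hand], ...]. A call has 1 to 20 rows; each row is the pose to reach, as a shift and turn from the pose commanded when the call began, along the tool's axes at that moment; what a row does not reach only later rows make up. A row lasts 1/12 s, in which the tool goes at most 41.7 mm and 7.16 degrees, less where a joint would pass 70% of its speed; a pose out of reach is approached as far as the arm can. A call with a gripper value outside its range is refused whole. The fingers move at their own pace and stop on an object; "force" is the grip in N (left out, the last holds). Time passes only in rows, so rows that repeat a pose let the fingers close. It gives the time, the measured TCP pose, the force and the opening at its end, in the units of the state.
- bot.read_state(): the state, without advancing time (a new reading comes with each control period).
- grab_frame(name): name is "scene" or "top" or "wrist"; returns a dict with "color" (400x640x3 uint8, red, green, blue), "camera_matrix" (3x3 intrinsics, pixels), "dist" ([k1, k2, p1, p2, k3] as OpenCV has them; the pictures are not rectified), "position" and "attitude" of the camera in the world; the wrist camera has in their place "T_tool_cam" (4x4, takes a point from camera to tool coordinates, whose origin is the TCP and whose axes are the flange's). Camera axes: x right, y up, looking along -z (the intrinsics and any distortion apply to the point x, -y, -z); pixel columns grow to the right and rows downward; lengths in m; the calibration is good to about 2 mm. A picture is of the moment at which its call begins: read the wrist's pose just before it. There is no depth.
- ticket.job_done(): hands the job in, once; it reports no verdict.
The state is a dict: "t": time; "q": joint angles; "qvel": joint speeds; "tau": joint torques, N m; "eef_pos": TCP position; "eef_rot": TCP orientation; "wrist_force": force on the tool from outside, world axes, zero at the start; "ft_torque": the same for the moment, N m; "opening": finger opening in m.
Only numpy, scipy, OpenCV 4.12 (cv2) and the standard library are available. Lean on these libraries where they do the work, as an engineer would, in place of code of your own. Each camera call takes 0.05 s, during which the arm holds its last target.

## Task

The preserve jars are ready for their thermometers: first clear every candle that crowds them away, standing it upright and wholly on the grey charger plate; then screw all three jar lids fully home (clockwise); and then take every probe thermometer from the wooden rack and push each one down through the port of a jar lid of its own until its collar sits on the lid. Leave the other tableware where it is.

Things in the scene. Friction and masses are not known exactly. Their poses are not given: they have to be found in the camera images.
- lid0 (a joint): angle (rad) of jar0's captive brass screw lid, 62 mm diameter, 70 to 95 mm above the table, turning about the vertical through port0: 0 = fully home at its stop, larger = looser (up to 1.7); clockwise from above tightens; it stays where left. Home, the dark rib on its top points at the small steel tab on the jar's neck (jar's -x side).
- port0 (a point): mouth of the probe port of jar0: centre of its lid's top face, 95 mm above the table; axes are the jar's, z up. The jar is fixed, clear with red-brown jam inside, 58 mm diameter, 70 mm tall without the lid. The port is a vertical round hole, 10 mm diameter, through the 25 mm lid in a grey insert; below it is empty space down to 5 mm above the table.
- lid1 (a joint): angle (rad) of jar1's captive brass screw lid, 62 mm diameter, 70 to 95 mm above the table, turning about the vertical through port1: 0 = fully home at its stop, larger = looser (up to 1.7); clockwise from above tightens; it stays where left. Home, the dark rib on its top points at the small steel tab on the jar's neck (jar's -x side).
- port1 (a point): mouth of the probe port of jar1: centre of its lid's top face, 95 mm above the table; axes are the jar's, z up. The jar is fixed, clear with red-brown jam inside, 58 mm diameter, 70 mm tall without the lid. The port is a vertical round hole, 10 mm diameter, through the 25 mm lid in a grey insert; below it is empty space down to 5 mm above the table.
- lid2 (a joint): angle (rad) of jar2's captive brass screw lid, 62 mm diameter, 70 to 95 mm above the table, turning about the vertical through port2: 0 = fully home at its stop, larger = looser (up to 1.7); clockwise from above tightens; it stays where left. Home, the dark rib on its top points at the small steel tab on the jar's neck (jar's -x side).
- port2 (a point): mouth of the probe port of jar2: centre of its lid's top face, 95 mm above the table; axes are the jar's, z up. The jar is fixed, clear with red-brown jam inside, 58 mm diameter, 70 mm tall without the lid. The port is a vertical round hole, 10 mm diameter, through the 25 mm lid in a grey insert; below it is empty space down to 5 mm above the table.
- probe0: loose probe thermometer (may be absent), upright in the rack at first; origin: tip of the stem, z up the stem. Steel stem 8 mm diameter, 85 mm long, ball-rounded tip; then a steel collar 20 mm diameter (z 85-89 mm) and a grey box head 44 (x) by 24 mm (y), z 89-123 mm, dark display on top. About 60 g; grip the head across its 24 mm.
- probe0_seat (a point): centre of the underside of probe0's collar, 85 mm up from the tip; it rests on the lid's top at the port when the probe is fully in
- probe1: loose probe thermometer (may be absent), upright in the rack at first; origin: tip of the stem, z up the stem. Steel stem 8 mm diameter, 85 mm long, ball-rounded tip; then a steel collar 20 mm diameter (z 85-89 mm) and a grey box head 44 (x) by 24 mm (y), z 89-123 mm, dark display on top. About 60 g; grip the head across its 24 mm.
- probe1_seat (a point): centre of the underside of probe1's collar, 85 mm up from the tip; it rests on the lid's top at the port when the probe is fully in
- probe2: loose probe thermometer (may be absent), upright in the rack at first; origin: tip of the stem, z up the stem. Steel stem 8 mm diameter, 85 mm long, ball-rounded tip; then a steel collar 20 mm diameter (z 85-89 mm) and a grey box head 44 (x) by 24 mm (y), z 89-123 mm, dark display on top. About 60 g; grip the head across its 24 mm.
- probe2_seat (a point): centre of the underside of probe2's collar, 85 mm up from the tip; it rests on the lid's top at the port when the probe is fully in
- rack: fixed pale wood block 225 x 56 x 60 mm (x, y, z), origin: centre of its underside. Three vertical wells 11 mm diameter on its x axis at -75, 0 and +75 mm; each is 50 mm deep, so a probe's tip stands 10 mm and its collar 95 mm above the table
- candle0: loose candle in a plain straight glass (may be absent), 66 mm diameter, 140 mm tall, about 0.4 kg, standing upright close beside a jar at the start, or wherever it has been put or knocked; origin: centre of its underside, z up
- candle1: loose candle in a plain straight glass (may be absent), 66 mm diameter, 140 mm tall, about 0.4 kg, standing upright close beside a jar at the start, or wherever it has been put or knocked; origin: centre of its underside, z up
- charger: fixed flat grey round charger plate with scalloped edge, flat top 220 mm diameter, 8 mm high; origin: centre of its underside
- mill: bystander, loose: wooden pepper mill; leave it where it is; origin: centre of its underside (the spoon: on the table under its middle)
- mug: bystander, loose: white mug; leave it where it is; origin: centre of its underside (the spoon: on the table under its middle)
- ramekin: bystander, loose: terracotta dish; leave it where it is; origin: centre of its underside (the spoon: on the table under its middle)
- spoon: bystander, loose: steel spoon; leave it where it is; origin: centre of its underside (the spoon: on the table under its middle)
- can: bystander, loose: tin can; leave it where it is; origin: centre of its underside (the spoon: on the table under its middle)
- bowl: bystander, loose: blue bowl; leave it where it is; origin: centre of its underside (the spoon: on the table under its middle)
Mind the look-alikes: they are no part of the job. What is shaped like the probe2 but green is not meant. Leave any pink look-alike of the part that bears lid1 alone.

How it is judged:
By the outcome, as a careful person would: the job done as asked, in the order asked, and still so for the second after the job is handed in, with the robot touching nothing.
Of probe0, probe1, probe2 only 2 to 3 are there at a start; the rules pass over those that are not, and their reading is None.
Of candle0, candle1 only 1 to 2 are there at a start; the rules pass over those that are not, and their reading is None.
At some moment in a run one of candle0, candle1 may be knocked a few centimetres aside while the robot is not near it.
It also fails if it takes over 210 s, if anything falls off the work surface, if the arm or the gripper's body presses on something with over 40 N, if the wrist force passes 120 N, or if a joint passes its speed limit or range.

## Working session

There is one attempt and no reset: what is moved stays moved. The work goes in short steps, Python scripts to look and compute and a tool call to move; the robot and the scene stay as the last step left them, time stands still between calls to the robot, and variables do not carry over. Pictures are saved under pics/ and viewed, and the job is handed in when it is done.

Besides the shell and the picture viewer there is one more tool, called by a JSON object that holds its "name" and its "arguments", one argument or row to a line. drive_tool: Moves the arm, as the interface text tells. Its arguments: {"type":"object","properties":{"steps":{"type":"array","items":{"type":"array","items":{"type":"number"}}},"force":{"type":"number"}},"required":["steps"]}

```bash
mkdir -p pics
cat > h.py <<'E'
import numpy as np, cv2
from plant import bot, grab_frame, ticket
def snap(n,fn,sc=1):
    s=bot.read_state(); f=grab_frame(n); im=f["color"][:,:,::-1].copy()
    cv2.imwrite(f"pics/{fn}.png",im); 
    np.savez(f"pics/{fn}.npz",pos=np.array(s["eef_pos"]),rot=np.array(s["eef_rot"]),**{k:np.array(v) for k,v in f.items()})
    return f
E
python3 - <<'E'
from h import *
s=bot.read_state(); print({k:np.round(v,3).tolist() for k,v in s.items()})
for n in("scene","top","wrist"):
    f=snap(n,n+"0"); print(n,{k:np.round(v,3).tolist() for k,v in f.items() if k!="color"})
E
```

```text
{'t': 0.0, 'q': [1.119, 0.427, 0.074, 1.607, -0.034, 1.111, -0.067], 'qvel': [-0.0, -0.0, -0.001, 0.0, -0.0, 0.002, 0.0], 'tau': [-0.0, -93.583, 3.666, -45.419, -0.049, 0.02, 0.0], 'eef_pos': [0.2, -0.644, 0.222], 'eef_rot': [[0.955, 0.297, -0.0], [0.297, -0.955, 0.001], [-0.0, -0.001, -1.0]], 'wrist_force': [0.634, 0.273, -0.097], 'ft_torque': [0.015, -0.007, 0.075], 'opening': 0.094}
scene {'camera_matrix': [[445.283, 0.0, 317.722], [0.0, 445.283, 202.19], [0.0, 0.0, 1.0]], 'dist': [0.03, 0.0, 0.0, 0.0, 0.0], 'position': [1.082, -0.713, 1.034], 'attitude': [[0.801, -0.445, 0.4], [0.598, 0.591, -0.54], [0.004, 0.672, 0.74]]}
top {'camera_matrix': [[442.996, 0.0, 311.719], [0.0, 442.996, 199.296], [0.0, 0.0, 1.0]], 'dist': [-0.119, 0.0, 0.0, 0.0, 0.0], 'position': [0.39, -0.038, 1.242], 'attitude': [[0.018, 0.987, -0.162], [-1.0, 0.017, -0.01], [-0.007, 0.162, 0.987]]}
wrist {'camera_matrix': [[339.419, 0.0, 314.189], [0.0, 339.419, 199.064], [0.0, 0.0, 1.0]], 'dist': [-0.034, 0.0, 0.0, 0.0, 0.0], 'T_tool_cam': [[-0.001, 0.974, 0.226, 0.065], [1.0, 0.001, -0.002, 0.001], [-0.002, 0.226, -0.974, -0.162], [0.0, 0.0, 0.0, 1.0]]}
```

View pics/scene0.png

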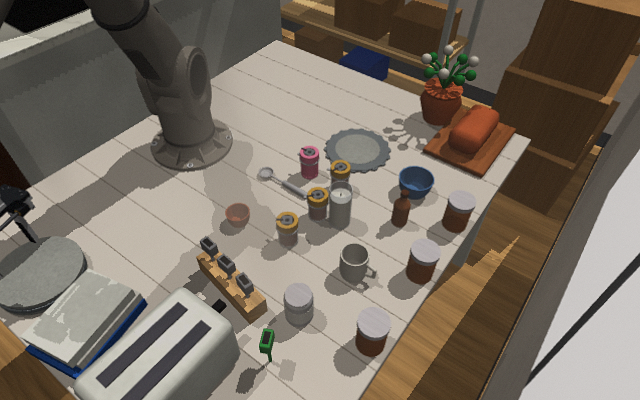

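View pics/top0.png

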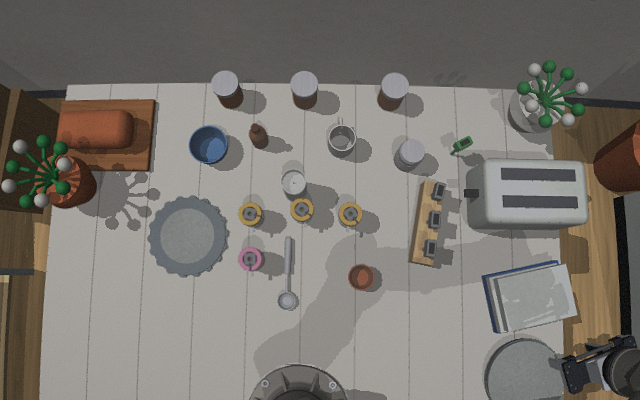

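View pics/wrist0.png

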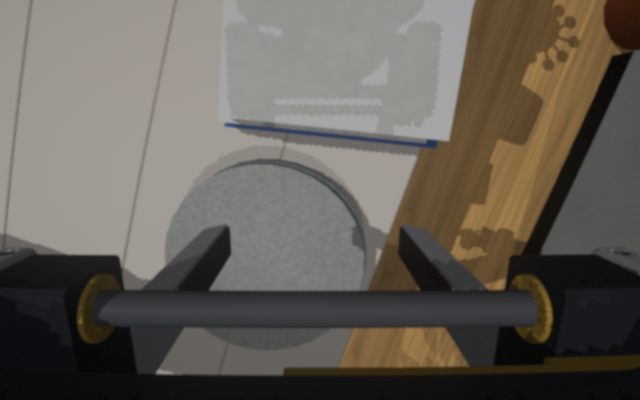

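Top: lids at (250,213), (302,209), (349,213); a pink look-alike at (250,259); a candle at (294,183); probes at (438,190), (435,219), (431,248); a green fake at (462,144); a can at (410,152). Next, crops.

```bash
cat >> h.py <<'E'
def load(fn): return dict(np.load(f"pics/{fn}.npz"))
def cam(f):
    if "T_tool_cam" in f:
        T=f["T_tool_cam"]; return f["rot"]@T[:3,3]+f["pos"], f["rot"]@T[:3,:3]
    return f["position"],f["attitude"]
def ray(f,uv):
    p,R=cam(f); u=cv2.undistortPoints(np.array([[uv]],float),f["camera_matrix"],f["dist"])[0,0]
    return p,R@np.array([u[0],-u[1],-1.])
def onz(f,uv,z):
    p,d=ray(f,uv); return p+d*(z-p[2])/d[2]
def proj(f,P):
    p,R=cam(f); c=R.T@(np.array(P)-p); c=np.array([c[0],-c[1],-c[2]])
    return cv2.projectPoints(c.reshape(1,1,3),np.zeros(3),np.zeros(3),f["camera_matrix"],f["dist"])[0].ravel()
E
python3 - <<'E'
from h import *
a=cv2.imread("pics/top0.png"); b=cv2.imread("pics/scene0.png")
x=cv2.resize(a[165:275,230:390],None,fx=5,fy=5,interpolation=cv2.INTER_CUBIC); cv2.imwrite("pics/c1.png",x)
x=cv2.resize(b[140:320,190:390],None,fx=3.3,fy=3.3,interpolation=cv2.INTER_CUBIC); cv2.imwrite("pics/c2.png",x)
f=load("top0")
for n,uv,z in [("lid a",(250,213),.095),("lid b",(302,209),.095),("lid c",(349,213),.095),("pink",(250,259),.095),("candle",(294,183),.14),("p",(438,190),.133),("p",(435,219),.133),("p",(431,248),.133),("plate",(188,236),.008),("can",(410,152),.1)]:
    P=onz(f,uv,z); print(n,np.round(P,3),np.round(np.hypot(*P[:2]),3))
E
```

```text
lid a [0.539 0.135 0.095] 0.555
lid b [ 0.552 -0.001  0.095] 0.552
lid c [ 0.543 -0.124  0.095] 0.557
pink [0.419 0.13  0.095] 0.439
candle [0.611 0.019 0.14 ] 0.612
p [ 0.601 -0.35   0.133] 0.696
p [ 0.526 -0.34   0.133] 0.626
p [ 0.453 -0.328  0.133] 0.559
plate [0.481 0.322 0.008] 0.579
can [ 0.71  -0.286  0.1  ] 0.765
```

View pics/c1.png

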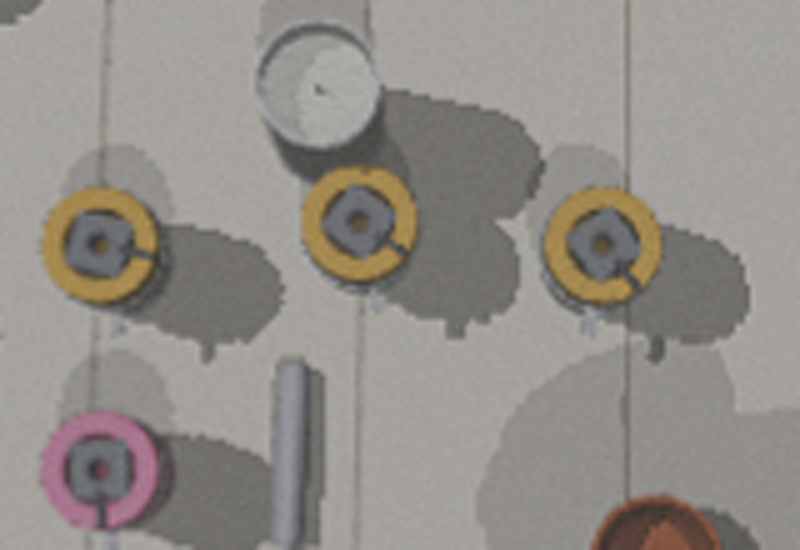

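View pics/c2.png

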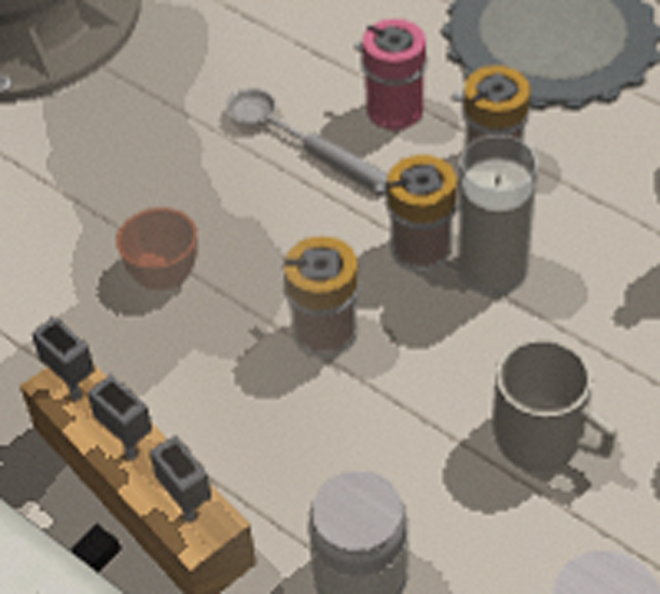

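Only one candle stands here (294,183), against the middle jar. The other round things are a tin can (410,152), a mug and white-capped jars. All three ribs are off their tabs. Refining the candle and the other positions across two views.

Run:
```python
from h import *
f=load("top0");g=load("scene0")
def two(a,b):
    p,d=ray(f,a);q,e=ray(g,b); d/=np.linalg.norm(d);e/=np.linalg.norm(e)
    s=np.linalg.lstsq(np.c_[d,-e],q-p,rcond=None)[0]; A=p+d*s[0];B=q+e*s[1]; return np.round((A+B)/2,4),np.round(np.linalg.norm(A-B),4)
t=lambda x,y:(230+(x+.5)/5-.5,165+(y+.5)/5-.5); s=lambda x,y:(190+(x+.5)/3.3-.5,140+(y+.5)/3.3-.5)
print("candle",two(t(318,87),s(498,158)), onz(f,t(318,87),.14),onz(g,s(498,158),.14))
for n,a,b in [("a",t(100,243),s(497,87)),("b",t(359,221),s(422,180)),("c",t(602,244),s(322,264))]: print(n,two(a,b),onz(f,a,.095),onz(g,b,.095))
# plate
im=cv2.imread("pics/top0.png"); 
print("plate",[np.round(onz(f,(x,y),.008),3) for x,y in [(149,236),(228,236),(188,197),(188,277)]])
```

```text
candle (array([0.6153, 0.0225, 0.1388]), np.float64(0.003)) [0.61395889 0.02141869 0.14      ] [0.61683977 0.02277386 0.14      ]
a (array([0.5385, 0.1367, 0.0927]), np.float64(0.0008)) [0.53795661 0.13605473 0.095     ] [0.54009225 0.13496139 0.095     ]
b (array([0.5528, 0.0009, 0.0904]), np.float64(0.0004)) [0.55200763 0.00056663 0.095     ] [ 0.5554864  -0.00242136  0.095     ]
c (array([ 0.5431, -0.1266,  0.0898]), np.float64(0.001)) [ 0.54206232 -0.12658044  0.095     ] [ 0.5464519  -0.12951284  0.095     ]
plate [array([0.478, 0.435, 0.008]), array([0.484, 0.208, 0.008]), array([0.592, 0.329, 0.008]), array([0.367, 0.315, 0.008])]
```

```bash
cat >> h.py <<'E'
def go(P,yaw=None,dirn=None):
    """print tool-unit deltas to world TCP P; optional turn so that tool y axis lies along dirn (mod 180, smallest)"""
    s=bot.read_state(); R=np.array(s["eef_rot"]); d=R.T@(np.array(P)-np.array(s["eef_pos"]))/.03
    out=np.round(d,2).tolist()
    from scipy.spatial.transform import Rotation as Ro
    z=np.array([0,0,-1.]); y=np.array([R[0,1],R[1,1],0]) if dirn is None else np.array([dirn[0],dirn[1],0.])
    y/=np.linalg.norm(y)
    if y@R[:,1]<0: y=-y
    T=np.c_[np.cross(y,z),y,z]; w=np.degrees(Ro.from_matrix(R.T@T).as_rotvec())/6
    print("t",round(s["t"],2),"pos",np.round(s["eef_pos"],4),"q",np.round(s["q"],2),"f",np.round(s["wrist_force"],1),"open",round(s["opening"],4),"\n  d",out,"w",np.round(w,2).tolist())
E
python3 -c "
from h import *
go([.2,-.644,.34]); go([.615,.022,.34],dirn=(.32,-.95)); go([.615,.022,.095])"
```

```text
t 0.15 pos [ 0.2005 -0.6442  0.2219] q [ 1.12  0.43  0.07  1.61 -0.03  1.11 -0.07] f [ 0.   0.6 -0.5] open 0.0942 
  d [-0.01, -0.01, -3.94] w [-0.01, 0.0, 0.0]
t 0.15 pos [ 0.2005 -0.6442  0.2219] q [ 1.12  0.43  0.07  1.61 -0.03  1.11 -0.07] f [ 0.   0.6 -0.5] open 0.0942 
  d [19.79, -17.1, -3.92] w [-0.01, 0.0, -0.22]
t 0.15 pos [ 0.2005 -0.6442  0.2219] q [ 1.12  0.43  0.07  1.61 -0.03  1.11 -0.07] f [ 0.   0.6 -0.5] open 0.0942 
  d [19.79, -17.09, 4.25] w [-0.01, 0.0, 0.0]
```

{"name": "drive_tool", "arguments": {
  "steps": [
    [0, 0, -4, 0, 0, 0, 0],
    [0, 0, -4, 0, 0, 0, 0],
    [0, 0, -4, 0, 0, 0, 0],
    [0, 0, -4, 0, 0, 0, 0],
    [19.8, -17.1, -4, 0, 0, 0, 0],
    [19.8, -17.1, -4, 0, 0, 0, 0],
    [19.8, -17.1, -4, 0, 0, 0, 0],
    [19.8, -17.1, -4, 0, 0, 0, 0],
    [19.8, -17.1, -4, 0, 0, 0, 0],
    [19.8, -17.1, -4, 0, 0, 0, 0],
    [19.8, -17.1, -4, 0, 0, 0, 0],
    [19.8, -17.1, -4, 0, 0, 0, 0],
    [19.8, -17.1, -4, 0, 0, 0, 0],
    [19.8, -17.1, -4, 0, 0, 0, 0],
    [19.8, -17.1, -4, 0, 0, 0, 0],
    [19.8, -17.1, -4, 0, 0, 0, 0],
    [19.8, -17.1, -4, 0, 0, 0, 0],
    [19.8, -17.1, -4, 0, 0, 0, 0],
    [19.8, -17.1, -4, 0, 0, 0, 0],
    [19.8, -17.1, -4, 0, 0, 0, 0]
  ]
}}

```text
t: 1.82
eef_pos: [0.5534, -0.0766, 0.3425]
eef_rot: [[0.955, 0.297, 0.0], [0.297, -0.955, -0.0], [0.0, 0.0, -1.0]]
wrist_force: [1.4, -1.4, 0.1]
opening: 0.0939
```

```bash
python3 -c "
from h import *
go([.615,.022,.34]);snap('wrist','w1')"
```

```text
t 1.82 pos [ 0.5534 -0.0766  0.3425] q [ 0.36  0.17 -0.39  1.69  0.07  1.29 -1.31] f [ 1.4 -1.4  0.1] open 0.0939 
  d [2.94, -2.53, 0.08] w [0.0, -0.0, 0.0]
```

View pics/w1.png

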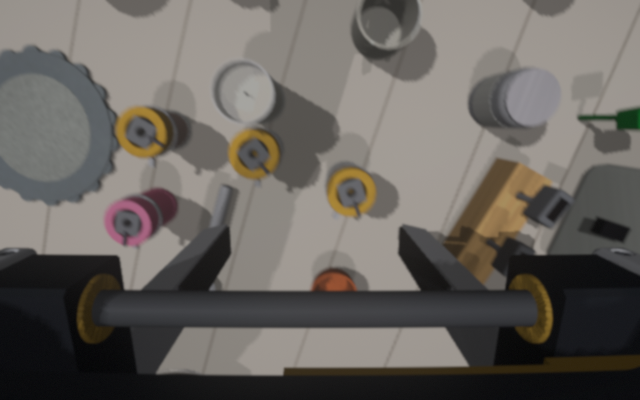

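The wrist view shows the candle rim at (245,92) and lids at (143,132), (254,154) and (351,192).

```bash
python3 -c "
from h import *
f=load('w1')
for uv,z in [((245,92),.14),((143,132),.095),((254,154),.095),((351,192),.095),((130,222),.095)]: print(np.round(onz(f,uv,z),4))"
```

```text
[0.6221 0.0176 0.14  ]
[0.5429 0.1325 0.095 ]
[ 0.5566 -0.0017  0.095 ]
[ 0.5469 -0.1282  0.095 ]
[0.4269 0.1274 0.095 ]
```

{"name": "drive_tool", "arguments": {
  "steps": [
    [2.94, -2.53, 0, 0, 0, 0, 0],
    [2.94, -2.53, 0, 0, 0, 0, 0],
    [2.94, -2.53, 0, 0, 0, 0, 0],
    [2.94, -2.53, 0, 0, 0, 0, 0],
    [2.94, -2.53, 0, 0, 0, 0, 0],
    [2.94, -2.53, 0, 0, 0, 0, 0]
  ]
}}

```text
t: 2.37
eef_pos: [0.6143, 0.0196, 0.3421]
eef_rot: [[0.955, 0.297, -0.001], [0.297, -0.955, -0.0], [-0.001, 0.0, -1.0]]
wrist_force: [0.5, -0.1, 0.1]
opening: 0.0939
```

{"name": "drive_tool", "arguments": {
  "steps": [
    [0.1, 0, 2.5, 0, 0, 0, 0],
    [0.1, 0, 5, 0, 0, 0, 0],
    [0.1, 0, 6, 0, 0, 0, 0],
    [0.1, 0, 6.6, 0, 0, 0, 0],
    [0.1, 0, 7.2, 0, 0, 0, 0],
    [0.1, 0, 7.8, 0, 0, 0, 0],
    [0.1, 0, 8.1, 0, 0, 0, 0],
    [0.1, 0, 8.1, 0, 0, 0, 0],
    [0.1, 0, 8.1, 0, 0, 0, 0]
  ]
}}

```text
t: 3.12
eef_pos: [0.6179, 0.0204, 0.1008]
eef_rot: [[0.955, 0.296, 0.001], [0.296, -0.955, -0.0], [0.001, 0.0, -1.0]]
wrist_force: [-0.6, 0.2, 0.7]
opening: 0.094
```

{"name": "drive_tool", "arguments": {
  "steps": [
    [0, 0, 0.2, 0, 0, 0, 120],
    [0, 0, 0.2, 0, 0, 0, 120],
    [0, 0, 0.2, 0, 0, 0, 120],
    [0, 0, 0.2, 0, 0, 0, 120],
    [0, 0, 0.2, 0, 0, 0, 120],
    [0, 0, 0.2, 0, 0, 0, 120],
    [0, 0, 0.2, 0, 0, 0, 120],
    [0, 0, 0.2, 0, 0, 0, 120],
    [0, 0, 0.2, 0, 0, 0, 120]
  ],
  "force": 20
}}

```text
t: 3.87
eef_pos: [0.6179, 0.0209, 0.0942]
eef_rot: [[0.955, 0.297, 0.001], [0.297, -0.955, -0.0], [0.001, 0.001, -1.0]]
wrist_force: [-0.2, -1.8, 5.9]
opening: 0.0658
```

{"name": "drive_tool", "arguments": {
  "steps": [
    [0, 0, -0.3, 0, 0, 0, 120],
    [0, 0, -0.8, 0, 0, 0, 120],
    [0, 0, -1.5, 0, 0, 0, 120],
    [0, 0, -2.2, 0, 0, 0, 120],
    [0, 0, -3, 0, 0, 0, 120],
    [0, 0, -4, 0, 0, 0, 120],
    [0, 0, -5, 0, 0, 0, 120],
    [0, 0, -5.5, 0, 0, 0, 120],
    [0, 0, -5.5, 0, 0, 0, 120]
  ],
  "force": 25
}}

```text
t: 4.62
eef_pos: [0.6186, 0.0216, 0.2626]
eef_rot: [[0.955, 0.297, 0.005], [0.297, -0.955, 0.0], [0.005, 0.001, -1.0]]
wrist_force: [-0.3, 1.0, -5.0]
opening: 0.0657
```

```bash
python3 -c "
from h import *
go([.48,.322,.26]);snap('wrist','w2')"
```

```text
t 4.62 pos [0.6186 0.0216 0.2626] q [ 0.21  0.33 -0.44  1.67  0.15  1.17 -1.54] f [-0.3  1.  -5. ] open 0.0657 
  d [-1.43, -10.93, 0.07] w [0.01, -0.05, 0.0]
```

View pics/w2.png

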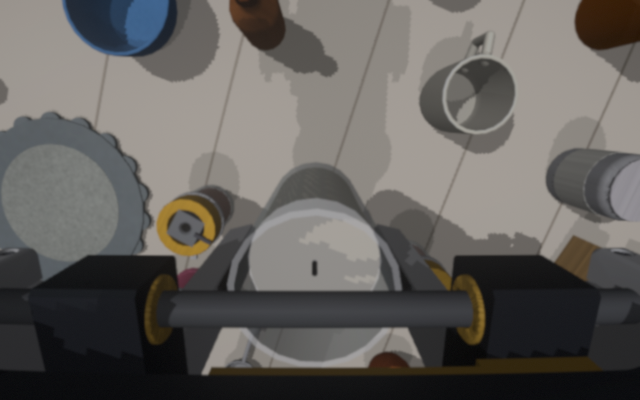

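The candle is held upright at (315,268), so I'm carrying it to the plate.

{"name": "drive_tool", "arguments": {
  "steps": [
    [-0.1, -0.8, 0, 0, 0, 0, 120],
    [-0.2, -1.8, 0, 0, 0, 0, 120],
    [-0.4, -2.8, 0, 0, 0, 0, 120],
    [-0.5, -3.8, 0, 0, 0, 0, 120],
    [-0.6, -4.8, 0, 0, 0, 0, 120],
    [-0.8, -5.8, 0, 0, 0, 0, 120],
    [-0.9, -6.8, 0, 0, 0, 0, 120],
    [-1, -7.8, 0, 0, 0, 0, 120],
    [-1.15, -8.8, 0, 0, 0, 0, 120],
    [-1.3, -9.8, 0, 0, 0, 0, 120],
    [-1.4, -10.5, 0, 0, 0, 0, 120],
    [-1.43, -10.9, 0, 0, 0, 0, 120],
    [-1.43, -10.9, 0, 0, 0, 0, 120],
    [-1.43, -10.9, 0, 0, 0, 0, 120],
    [-1.43, -10.9, 0, 0, 0, 0, 120]
  ]
}}

```text
t: 5.92
eef_pos: [0.4798, 0.3191, 0.2577]
eef_rot: [[0.955, 0.296, -0.001], [0.296, -0.955, -0.001], [-0.001, 0.001, -1.0]]
wrist_force: [0.1, -0.1, -4.2]
opening: 0.0657
```

```bash
python3 -c "
from h import *
go([.48,.322,.104]);snap('scene','s2');snap('top','t2')"
```

```text
t 5.92 pos [0.4798 0.3191 0.2577] q [-0.21  0.29 -0.6   1.76  0.18  1.15 -2.13] f [ 0.1 -0.1 -4.2] open 0.0657 
  d [0.04, -0.09, 5.12] w [0.01, 0.01, -0.0]
```

View pics/s2.png

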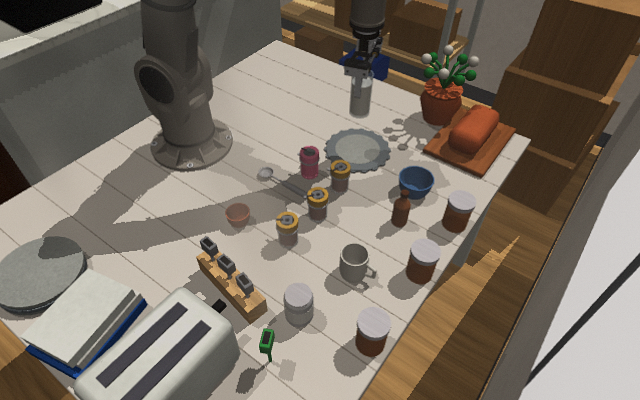

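The candle is hanging over the plate; lowering it.

{"name": "drive_tool", "arguments": {
  "steps": [
    [0, -0.05, 1, 0, 0, 0, 120],
    [0, -0.05, 2, 0, 0, 0, 120],
    [0, -0.05, 3, 0, 0, 0, 120],
    [0, -0.05, 4, 0, 0, 0, 120],
    [0, -0.05, 4.5, 0, 0, 0, 120],
    [0, -0.05, 4.8, 0, 0, 0, 120],
    [0, -0.05, 4.9, 0, 0, 0, 120],
    [0, -0.05, 5, 0, 0, 0, 120],
    [0, -0.05, 5.1, 0, 0, 0, 120],
    [0, -0.05, 5.15, 0, 0, 0, 120],
    [0, -0.05, 5.15, 0, 0, 0, 120],
    [0, -0.05, 5.15, 0, 0, 0, 120]
  ]
}}

```text
t: 7.02
eef_pos: [0.4791, 0.3222, 0.1046]
eef_rot: [[0.955, 0.297, 0.001], [0.297, -0.955, 0.0], [0.001, -0.0, -1.0]]
wrist_force: [0.1, 0.3, -4.2]
opening: 0.0661
```

{"name": "drive_tool", "arguments": {
  "steps": [
    [0, 0, 0.05, 0, 0, 0, 120],
    [0, 0, 0.1, 0, 0, 0, 120],
    [0, 0, 0.12, 0, 0, 0, 120],
    [0, 0, 0.12, 0, 0, 0, 120]
  ]
}}

```text
t: 7.35
eef_pos: [0.4794, 0.3222, 0.1019]
eef_rot: [[0.955, 0.297, 0.002], [0.297, -0.955, -0.0], [0.002, 0.001, -1.0]]
wrist_force: [-5.4, -6.4, 20.0]
opening: 0.0658
```

{"name": "drive_tool", "arguments": {
  "steps": [
    [0, 0, -0.06, 0, 0, 0, 120],
    [0, 0, -0.06, 0, 0, 0, 120],
    [0, 0, -0.06, 0, 0, 0, 0],
    [0, 0, -0.06, 0, 0, 0, 0],
    [0, 0, -0.06, 0, 0, 0, 0],
    [0, 0, -0.06, 0, 0, 0, 0],
    [0, 0, -0.06, 0, 0, 0, 0],
    [0, 0, -1, 0, 0, 0, 0],
    [0, 0, -2, 0, 0, 0, 0],
    [0, 0, -3, 0, 0, 0, 0],
    [0, 0, -4, 0, 0, 0, 0],
    [0, 0, -5, 0, 0, 0, 0],
    [0, 0, -6, 0, 0, 0, 0],
    [0, 0, -6, 0, 0, 0, 0]
  ]
}}

```text
t: 8.52
eef_pos: [0.4803, 0.3237, 0.2862]
eef_rot: [[0.955, 0.297, 0.006], [0.297, -0.955, 0.004], [0.007, -0.002, -1.0]]
wrist_force: [-0.3, 0.9, 0.3]
opening: 0.0939
```

```bash
python3 -c "
from h import *
go([.48,.135,.30]);snap('wrist','w3');snap('scene','s3')"
```

```text
t 8.52 pos [0.4803 0.3237 0.2862] q [-0.2   0.27 -0.61  1.72  0.16  1.19 -2.12] f [-0.3  0.9  0.3] open 0.0939 
  d [-1.87, 6.0, -0.49] w [-0.02, -0.07, -0.0]
```

View pics/w3.png

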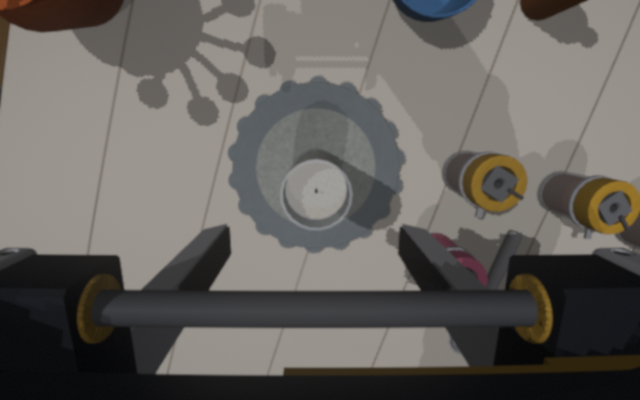

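View pics/s3.png

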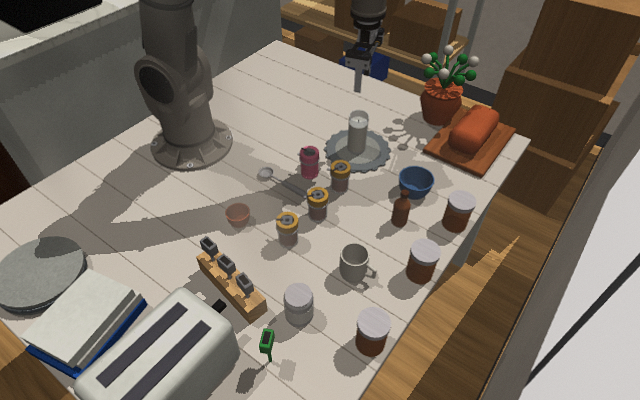

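The candle stands upright near the plate's middle (316,190). Next is the left lid.

```bash
python3 -c "
from h import *
f=load('w3')
print(np.round(onz(f,(499,182),.095),4),np.round(onz(f,(613,206),.095),4))
go([.52,.135,.26],dirn=(np.cos(.3),np.sin(.3)))"
```

```text
[0.5417 0.1345 0.095 ] [ 5.558e-01 -2.000e-04  9.500e-02]
t 8.62 pos [0.4792 0.3223 0.2814] q [-0.2   0.27 -0.6   1.73  0.17  1.19 -2.12] f [-0.3 -0.1 -1.4] open 0.094 
  d [-0.56, 6.37, 0.71] w [0.01, -0.02, -14.99]
```

{"name": "drive_tool", "arguments": {
  "steps": [
    [-0.1, 0.6, 0, 0, 0, -1, 0],
    [-0.1, 1.6, 0, 0, 0, -2, 0],
    [-0.2, 2.6, 0, 0, 0, -3, 0],
    [-0.3, 3.6, 0, 0, 0, -4, 0],
    [-0.4, 4.6, 0, 0, 0, -5, 0],
    [-0.5, 5.4, 0, 0, 0, -6, 0],
    [-0.56, 6, 0, 0, 0, -7, 0],
    [-0.56, 6.37, 0, 0, 0, -8, 0],
    [-0.56, 6.37, 0.3, 0, 0, -9, 0],
    [-0.56, 6.37, 0.5, 0, 0, -10, 0],
    [-0.56, 6.37, 0.7, 0, 0, -11, 0],
    [-0.56, 6.37, 0.7, 0, 0, -12, 0],
    [-0.56, 6.37, 0.7, 0, 0, -13, 0],
    [-0.56, 6.37, 0.7, 0, 0, -14, 0],
    [-0.56, 6.37, 0.7, 0, 0, -15, 0],
    [-0.56, 6.37, 0.7, 0, 0, -15, 0],
    [-0.56, 6.37, 0.7, 0, 0, -15, 0]
  ]
}}

```text
t: 10.03
eef_pos: [0.5192, 0.1343, 0.2584]
eef_rot: [[-0.294, 0.956, -0.002], [0.956, 0.294, 0.0], [0.0, -0.001, -1.0]]
wrist_force: [0.4, 0.4, -0.1]
opening: 0.094
```

```bash
python3 -c "
from h import *
go([.5415,.1345,.09]);snap('wrist','w4')"
```

```text
t 10.03 pos [0.5192 0.1343 0.2584] q [ 0.26  0.24 -0.73  1.84  0.17  1.13 -0.23] f [ 0.4  0.4 -0.1] open 0.094 
  d [-0.22, 0.72, 5.61] w [-0.01, -0.0, -0.0]
```

View pics/w4.png

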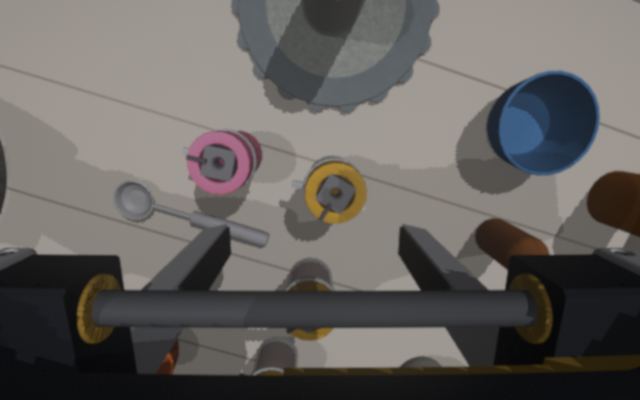

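Lid a is at (336,192), its rib points to (324,216), and its tab is at (298,183).

```bash
python3 -c "
from h import *
f=load('w4')
c=onz(f,(336,192),.095);r=onz(f,(324,216),.095);t=onz(f,(298,183),.068)
print(c,r,t); a=lambda v:np.degrees(np.arctan2(v[1],v[0])); print('rib',a(r-c),'tab',a(t-c))
p=onz(f,(218,162),.095);tp=onz(f,(188,151),.068);rp=onz(f,(195,160),.095);print('pink',p,a(tp-p),a(rp-p))
x=cv2.resize(cv2.imread('pics/w4.png')[140:240,180:380],None,fx=4,fy=4,interpolation=cv2.INTER_CUBIC);cv2.imwrite('pics/w4c.png',x)
"
```

```text
[0.54043047 0.13539324 0.095     ] [0.53650612 0.10859023 0.095     ] [0.5024211  0.12789625 0.068     ]
rib -98.32975532434043 tab -168.84216877034712
pink [0.42258233 0.13016324 0.095     ] -175.08349908642833 -168.04693961544976
```

View pics/w4c.png

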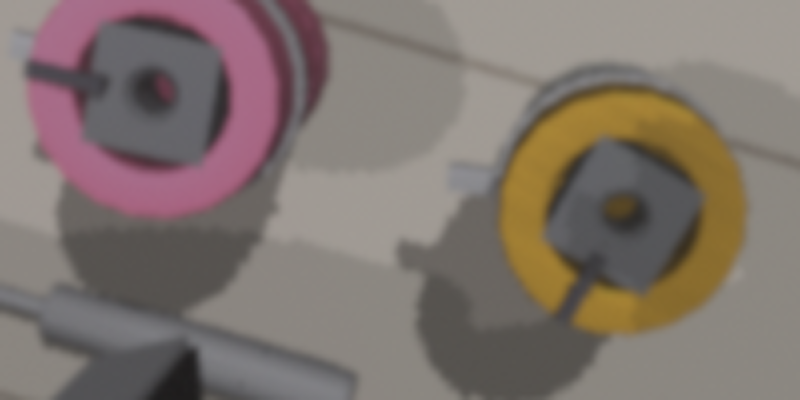

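{"name": "drive_tool", "arguments": {
  "steps": [
    [-0.22, 0.72, 1, 0, 0, 0, 0],
    [-0.22, 0.72, 2, 0, 0, 0, 0],
    [-0.22, 0.72, 3, 0, 0, 0, 0],
    [-0.22, 0.72, 4, 0, 0, 0, 0],
    [-0.22, 0.72, 5, 0, 0, 0, 0],
    [-0.22, 0.72, 5.4, 0, 0, 0, 0],
    [-0.22, 0.72, 5.6, 0, 0, 0, 0],
    [-0.22, 0.72, 5.6, 0, 0, 0, 0],
    [-0.22, 0.72, 5.6, 0, 0, 0, 0],
    [-0.22, 0.72, 5.6, 0, 0, 0, 120],
    [-0.22, 0.72, 5.6, 0, 0, 0, 120],
    [-0.22, 0.72, 5.6, 0, 0, 0, 120],
    [-0.22, 0.72, 5.6, 0, 0, 0, 120],
    [-0.22, 0.72, 5.6, 0, 0, 0, 120],
    [-0.22, 0.72, 5.6, 0, 0, 0, 120],
    [-0.22, 0.72, 5.6, 0, 0, 0, 120],
    [-0.22, 0.72, 5.6, 0, 0, 0, 120],
    [-0.22, 0.72, 5.6, 0, 0, 0, 120]
  ],
  "force": 25
}}

```text
t: 11.58
eef_pos: [0.5408, 0.1341, 0.0915]
eef_rot: [[-0.297, 0.955, -0.002], [0.955, 0.297, -0.002], [-0.001, -0.003, -1.0]]
wrist_force: [-10.5, -3.2, 12.4]
opening: 0.062
```

{"name": "drive_tool", "arguments": {
  "steps": [
    [0, 0, 0, 0, 0, 0.8, 120],
    [0, 0, 0, 0, 0, 1.6, 120],
    [0, 0, 0, 0, 0, 2.4, 120],
    [0, 0, 0, 0, 0, 3.2, 120],
    [0, 0, 0, 0, 0, 4, 120],
    [0, 0, 0, 0, 0, 4.8, 120],
    [0, 0, 0, 0, 0, 5.6, 120],
    [0, 0, 0, 0, 0, 6.4, 120],
    [0, 0, 0, 0, 0, 7.2, 120],
    [0, 0, 0, 0, 0, 8, 120],
    [0, 0, 0, 0, 0, 8.6, 120],
    [0, 0, 0, 0, 0, 9.2, 120],
    [0, 0, 0, 0, 0, 9.8, 120],
    [0, 0, 0, 0, 0, 10.3, 120],
    [0, 0, 0, 0, 0, 10.8, 120],
    [0, 0, 0, 0, 0, 10.8, 120]
  ]
}}

```text
t: 12.92
eef_pos: [0.5395, 0.1346, 0.0915]
eef_rot: [[0.74, 0.673, -0.005], [0.673, -0.74, -0.001], [-0.004, -0.002, -1.0]]
wrist_force: [-18.7, -2.3, 18.3]
opening: 0.0623
```

```bash
python3 -c "
from h import *
s=bot.read_state(); go(s['eef_pos']); print(np.round(s['ft_torque'],2)); R=s['eef_rot'];print(np.degrees(np.arctan2(R[1][1],R[0][1])));snap('wrist','w5')"
```

```text
t 12.92 pos [0.5395 0.1346 0.0915] q [-0.04  0.42 -0.39  1.96  0.22  0.8  -1.39] f [-18.7  -2.3  18.3] open 0.0623 
  d [0.0, 0.0, 0.0] w [-0.02, 0.04, 0.0]
[-0.25  4.62 -0.06]
-47.69434679007461
```

View pics/w5.png

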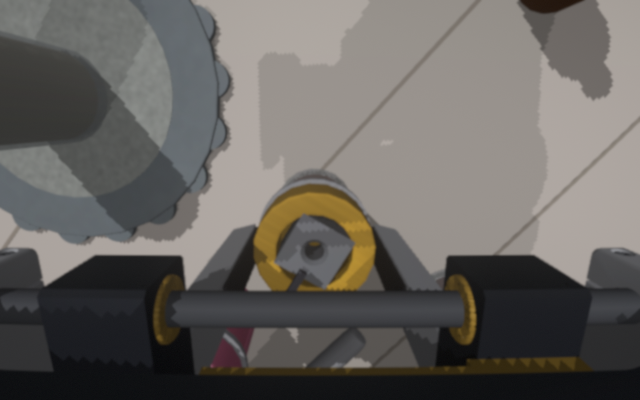

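{"name": "drive_tool", "arguments": {
  "steps": [
    [-0.05, -0.04, -0.02, 0, 0, 0.3, 120],
    [-0.05, -0.04, -0.02, 0, 0, 0.6, 120],
    [-0.05, -0.04, -0.02, 0, 0, 0.9, 120],
    [-0.05, -0.04, -0.02, 0, 0, 1.2, 120],
    [-0.05, -0.04, -0.02, 0, 0, 1.2, 120]
  ]
}}

```text
t: 13.38
eef_pos: [0.5396, 0.1349, 0.0919]
eef_rot: [[0.817, 0.577, -0.001], [0.577, -0.817, 0.0], [-0.001, -0.001, -1.0]]
wrist_force: [-3.3, 1.9, -2.2]
opening: 0.0615
```

```bash
cat >> h.py <<'E'
def st():
    s=bot.read_state(); R=s['eef_rot']; print(round(s['t'],2),np.round(s['eef_pos'],4),'F',np.round(s['wrist_force'],1),'T',np.round(s['ft_torque'],2),'yaw',round(np.degrees(np.arctan2(R[1][1],R[0][1])),1),'q7',round(s['q'][6],2),'open',round(s['opening'],4))
E
python3 -c "
from h import *
st()"
```

```text
13.38 [0.5396 0.1349 0.0919] F [-3.3  1.9 -2.2] T [0.46 0.8  0.42] yaw -54.7 q7 -1.5 open 0.0615
```

{"name": "drive_tool", "arguments": {
  "steps": [
    [0, 0, 0, 0, 0, 0.3, 120],
    [0, 0, 0, 0, 0, 0.6, 120],
    [0, 0, 0, 0, 0, 0.6, 120]
  ]
}}

```text
t: 13.63
eef_pos: [0.5392, 0.1348, 0.0919]
eef_rot: [[0.851, 0.525, -0.002], [0.525, -0.851, -0.0], [-0.002, -0.001, -1.0]]
wrist_force: [-6.6, 1.8, 1.9]
opening: 0.0608
```

```bash
python3 -c "
from h import *
st()"
```

```text
13.63 [0.5392 0.1348 0.0919] F [-6.6  1.8  1.9] T [0.27 1.47 0.39] yaw -58.3 q7 -1.55 open 0.0608
```

{"name": "drive_tool", "arguments": {
  "steps": [
    [0, 0, 0, 0, 0, 0, 0],
    [0, 0, 0, 0, 0, 0, 0],
    [0, 0, 0, 0, 0, 0, 0],
    [0, 0, 0, 0, 0, 0, 0],
    [0, 0, 0, 0, 0, 0, 0],
    [0, 0, -1, 0, 0, 0, 0],
    [0, 0, -2, 0, 0, 0, 0],
    [0, 0, -3, 0, 0, 0, 0],
    [-0.5, 0, -4, 0, 0, 0, 0],
    [-1, 0, -5, 0, 0, 0, 0],
    [-1, 0, -5.5, 0, 0, 0, 0],
    [-1, 0, -5.5, 0, 0, 0, 0]
  ]
}}

```text
t: 14.63
eef_pos: [0.5159, 0.1188, 0.2609]
eef_rot: [[0.851, 0.525, 0.006], [0.525, -0.851, 0.001], [0.005, 0.002, -1.0]]
wrist_force: [0.7, 0.6, 0.2]
opening: 0.0937
```

```bash
python3 -c "
from h import *
st();snap('wrist','w6')
x=cv2.resize(cv2.imread('pics/w6.png')[100:260,220:480],None,fx=3,fy=3,interpolation=cv2.INTER_CUBIC);cv2.imwrite('pics/w6c.png',x)"
```

```text
14.63 [0.5159 0.1188 0.2609] F [0.7 0.6 0.2] T [-0.02 -0.01 -0.03] yaw -58.3 q7 -1.44 open 0.0937
```

View pics/w6c.png

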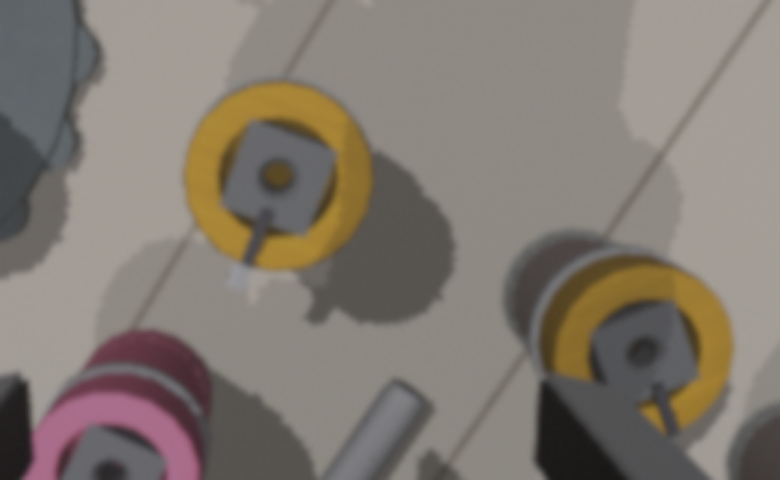

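Lid a's rib now points at its tab, so it's home. Next is lid b.

```bash
python3 -c "
from h import *
f=load('w6'); m=lambda x,y:(220+x/3,100+y/3)
a=lambda v:np.degrees(np.arctan2(v[1],v[0]))
c=onz(f,m(277,174),.095);print(c,a(onz(f,m(252,258),.095)-c),a(onz(f,m(236,280),.068)-c))
c=onz(f,m(645,352),.095);print(c,a(onz(f,m(671,425),.095)-c))
go([.54,-.0,.26],dirn=(1,0.02))"
```

```text
[0.54114757 0.13416031 0.095     ] -165.04240553388692 -168.3275459148303
[ 0.5552379  -0.00275284  0.095     ] -125.22591100975467
t 14.68 pos [0.5155 0.1188 0.2588] q [-0.01  0.18 -0.38  1.87  0.07  1.1  -1.44] f [-0.1  0.3  0. ] open 0.0941 
  d [-1.38, 3.8, -0.04] w [0.03, -0.02, -9.91]
```

{"name": "drive_tool", "arguments": {
  "steps": [
    [-0.3, 0.8, 0, 0, 0, -1, 0],
    [-0.6, 1.6, 0, 0, 0, -2, 0],
    [-1, 2.6, 0, 0, 0, -3, 0],
    [-1.2, 3.4, 0, 0, 0, -4, 0],
    [-1.38, 3.8, 0, 0, 0, -5, 0],
    [-1.38, 3.8, 0, 0, 0, -6, 0],
    [-1.38, 3.8, 0, 0, 0, -7, 0],
    [-1.38, 3.8, 0, 0, 0, -8, 0],
    [-1.38, 3.8, 0, 0, 0, -9, 0],
    [-1.38, 3.8, 0, 0, 0, -9.9, 0],
    [-1.38, 3.8, 0, 0, 0, -9.9, 0],
    [-1.38, 3.8, 0, 0, 0, -9.9, 0],
    [-1.38, 3.8, 0, 0, 0, -9.9, 0]
  ]
}}

```text
t: 15.77
eef_pos: [0.5392, 0.0, 0.2563]
eef_rot: [[-0.016, 1.0, -0.001], [1.0, 0.016, 0.0], [0.0, -0.001, -1.0]]
wrist_force: [0.0, 0.1, 0.3]
opening: 0.0937
```

```bash
python3 -c "
from h import *
st();snap('wrist','w7')
x=cv2.resize(cv2.imread('pics/w7.png')[100:300,220:480],None,fx=3,fy=3,interpolation=cv2.INTER_CUBIC);cv2.imwrite('pics/w7c.png',x)"
```

```text
15.77 [0.5392 0.     0.2563] F [0.  0.1 0.3] T [-0.05 -0.06  0.03] yaw 0.9 q7 -0.19 open 0.0937
```

View pics/w7c.png

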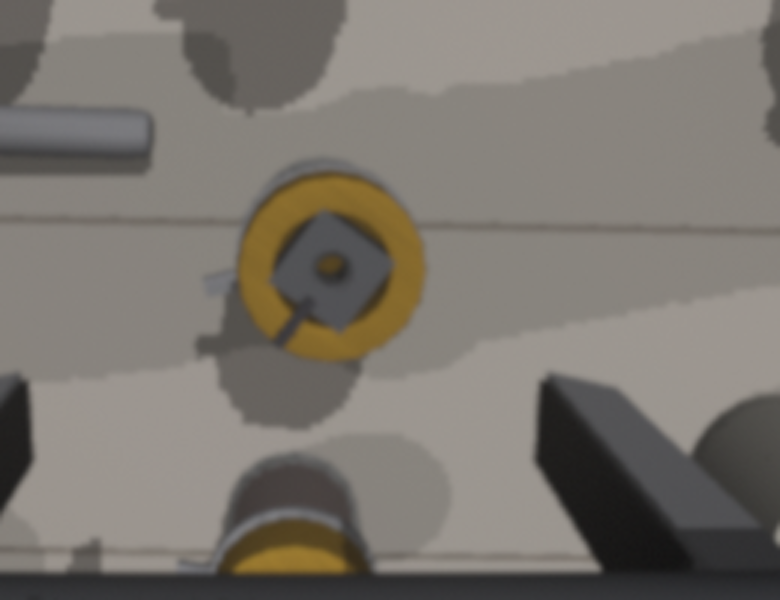

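```bash
python3 -c "
from h import *
f=load('w7'); m=lambda x,y:(220+x/3,100+y/3)
a=lambda v:np.degrees(np.arctan2(v[1],v[0]))
c=onz(f,m(332,267),.095);print(c,a(onz(f,m(279,342),.095)-c),a(onz(f,m(212,284),.068)-c))
go([c[0]-.001,c[1],.091])"
```

```text
[ 0.55513403 -0.00158961  0.095     ] -123.42283541539659 -163.31953442397227
t 15.82 pos [0.5393 0.     0.2565] q [ 0.25  0.2  -0.42  1.85  0.09  1.11 -0.19] f [ 0.2  0.1 -0.5] open 0.0937 
  d [-0.06, 0.5, 5.52] w [-0.01, -0.0, -0.0]
```

{"name": "drive_tool", "arguments": {
  "steps": [
    [-0.06, 0.5, 1, 0, 0, 0, 0],
    [-0.06, 0.5, 2, 0, 0, 0, 0],
    [-0.06, 0.5, 3, 0, 0, 0, 0],
    [-0.06, 0.5, 4, 0, 0, 0, 0],
    [-0.06, 0.5, 5, 0, 0, 0, 0],
    [-0.06, 0.5, 5.4, 0, 0, 0, 0],
    [-0.06, 0.5, 5.5, 0, 0, 0, 0],
    [-0.06, 0.5, 5.5, 0, 0, 0, 0],
    [-0.06, 0.5, 5.5, 0, 0, 0, 0],
    [-0.06, 0.5, 5.5, 0, 0, 0, 120],
    [-0.06, 0.5, 5.5, 0, 0, 0, 120],
    [-0.06, 0.5, 5.5, 0, 0, 0, 120],
    [-0.06, 0.5, 5.5, 0, 0, 0, 120],
    [-0.06, 0.5, 5.5, 0, 0, 0, 120],
    [-0.06, 0.5, 5.5, 0, 0, 0, 120],
    [-0.06, 0.5, 5.5, 0, 0, 0, 120],
    [-0.06, 0.5, 5.5, 0, 0, 0, 120],
    [-0.06, 0.5, 5.5, 0, 0, 0, 120]
  ],
  "force": 25
}}

```text
t: 17.32
eef_pos: [0.5547, -0.0015, 0.0923]
eef_rot: [[-0.019, 1.0, 0.001], [1.0, 0.019, -0.0], [-0.0, 0.001, -1.0]]
wrist_force: [-1.0, -1.1, 6.7]
opening: 0.0624
```

```bash
python3 -c "
from h import *
st()"
```

```text
17.32 [ 0.5547 -0.0015  0.0923] F [-1.  -1.1  6.7] T [-0.22  0.02  0.  ] yaw 1.1 q7 -0.28 open 0.0624
```

{"name": "drive_tool", "arguments": {
  "steps": [
    [0, 0, 0, 0, 0, 0.8, 120],
    [0, 0, 0, 0, 0, 1.6, 120],
    [0, 0, 0, 0, 0, 2.4, 120],
    [0, 0, 0, 0, 0, 3.2, 120],
    [0, 0, 0, 0, 0, 4, 120],
    [0, 0, 0, 0, 0, 4.8, 120],
    [0, 0, 0, 0, 0, 5.6, 120],
    [0, 0, 0, 0, 0, 6.2, 120],
    [0, 0, 0, 0, 0, 6.6, 120],
    [0, 0, 0, 0, 0, 7, 120],
    [0, 0, 0, 0, 0, 7, 120]
  ]
}}

```text
t: 18.23
eef_pos: [0.5544, -0.0013, 0.0922]
eef_rot: [[0.656, 0.755, 0.0], [0.755, -0.656, -0.0], [-0.0, 0.0, -1.0]]
wrist_force: [-1.9, -0.1, 6.4]
opening: 0.0624
```

```bash
python3 -c "
from h import *
st()"
```

```text
18.23 [ 0.5544 -0.0013  0.0922] F [-1.9 -0.1  6.4] T [-0.11  0.38  0.73] yaw -41.0 q7 -0.94 open 0.0624
```

{"name": "drive_tool", "arguments": {
  "steps": [
    [0, 0, 0, 0, 0, 0.4, 120],
    [0, 0, 0, 0, 0, 0.8, 120],
    [0, 0, 0, 0, 0, 1, 120],
    [0, 0, 0, 0, 0, 1, 120]
  ]
}}

```text
t: 18.57
eef_pos: [0.5544, -0.0012, 0.0921]
eef_rot: [[0.73, 0.683, -0.0], [0.683, -0.73, -0.0], [-0.0, -0.0, -1.0]]
wrist_force: [-1.8, 0.4, 5.4]
opening: 0.0619
```

```bash
python3 -c "
from h import *
st()"
```

```text
18.57 [ 0.5544 -0.0012  0.0921] F [-1.8  0.4  5.4] T [0.1  0.31 0.63] yaw -46.9 q7 -1.03 open 0.0619
```

Torque stays near 0.7 while the tool keeps turning, so the lid is at its stop. Releasing and moving on toward lid c.

{"name": "drive_tool", "arguments": {
  "steps": [
    [0, 0, 0, 0, 0, 0, 0],
    [0, 0, 0, 0, 0, 0, 0],
    [0, 0, 0, 0, 0, 0, 0],
    [0, 0, 0, 0, 0, 0, 0],
    [0, 0, 0, 0, 0, 0, 0],
    [0, 0, -1, 0, 0, 0, 0],
    [0, 0, -2, 0, 0, 0, 0],
    [0, 0, -3, 0, 0, 0, 0],
    [-0.5, 0, -4, 0, 0, 0, 0],
    [-1, 0, -5, 0, 0, 0, 0],
    [-1, 0, -5.5, 0, 0, 0, 0],
    [-1, 0, -5.5, 0, 0, 0, 0]
  ]
}}

```text
t: 19.57
eef_pos: [0.5337, -0.0226, 0.2608]
eef_rot: [[0.731, 0.682, 0.006], [0.682, -0.731, -0.0], [0.004, 0.004, -1.0]]
wrist_force: [0.7, 0.6, -0.4]
opening: 0.0938
```

```bash
python3 -c "
from h import *
st();snap('wrist','w8')
x=cv2.resize(cv2.imread('pics/w8.png')[100:260,220:480],None,fx=3,fy=3,interpolation=cv2.INTER_CUBIC);cv2.imwrite('pics/w8c.png',x)
go([.53,-.128,.26],dirn=(1,0.02))"
```

```text
19.57 [ 0.5337 -0.0226  0.2608] F [ 0.7  0.6 -0.4] T [-0.05 -0.09  0.02] yaw -47.0 q7 -0.94 open 0.0938
t 19.62 pos [ 0.5331 -0.0222  0.2587] q [ 0.1   0.17 -0.2   1.87  0.04  1.1  -0.94] f [ 0.1  0.3 -0.8] open 0.0937 
  d [-2.48, 2.5, -0.04] w [0.03, -0.01, -8.02]
```

View pics/w8c.png

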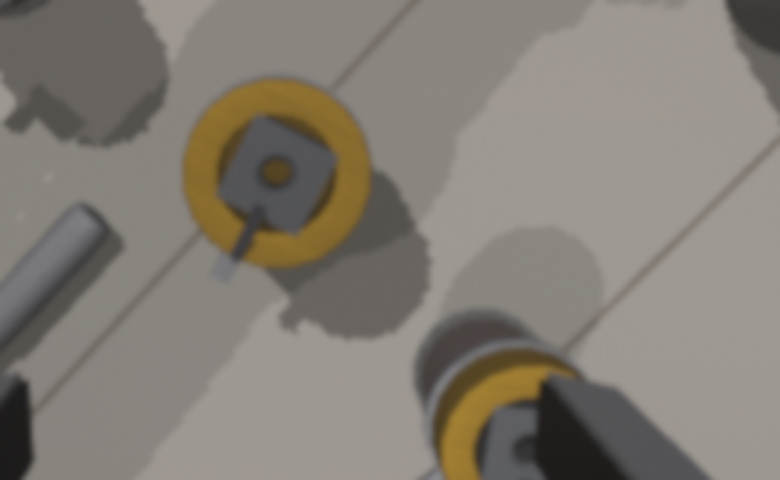

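Lid b's rib (235,245 in the crop) lines up with its tab. On to lid c.

{"name": "drive_tool", "arguments": {
  "steps": [
    [-0.8, 0.8, 0, 0, 0, -1, 0],
    [-1.6, 1.6, 0, 0, 0, -2, 0],
    [-2.2, 2.2, 0, 0, 0, -3, 0],
    [-2.5, 2.5, 0, 0, 0, -4, 0],
    [-2.5, 2.5, 0, 0, 0, -5, 0],
    [-2.5, 2.5, 0, 0, 0, -6, 0],
    [-2.5, 2.5, 0, 0, 0, -7, 0],
    [-2.5, 2.5, 0, 0, 0, -8, 0],
    [-2.5, 2.5, 0, 0, 0, -8, 0],
    [-2.5, 2.5, 0, 0, 0, -8, 0],
    [-2.5, 2.5, 0, 0, 0, -8, 0]
  ]
}}

```text
t: 20.53
eef_pos: [0.5288, -0.1278, 0.2563]
eef_rot: [[-0.015, 1.0, -0.001], [1.0, 0.015, 0.0], [0.0, -0.001, -1.0]]
wrist_force: [-0.2, -0.6, 0.4]
opening: 0.0941
```

```bash
python3 -c "
from h import *
st();snap('wrist','w9')
x=cv2.resize(cv2.imread('pics/w9.png')[100:300,220:480],None,fx=3,fy=3,interpolation=cv2.INTER_CUBIC);cv2.imwrite('pics/w9c.png',x)"
```

```text
20.53 [ 0.5288 -0.1278  0.2563] F [-0.2 -0.6  0.4] T [-0.02 -0.05 -0.  ] yaw 0.9 q7 0.09 open 0.0941
```

View pics/w9c.png

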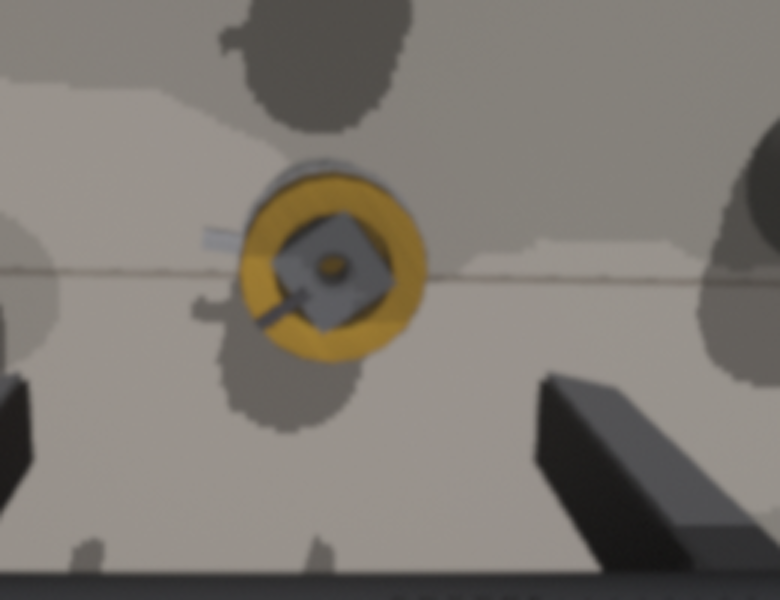

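```bash
python3 -c "
from h import *
f=load('w9'); m=lambda x,y:(220+x/3,100+y/3)
a=lambda v:np.degrees(np.arctan2(v[1],v[0]))
c=onz(f,m(333,267),.095);print(c,a(onz(f,m(262,324),.095)-c),a(onz(f,m(210,238),.068)-c))
go([c[0]-.001,c[1],.091])"
```

```text
[ 0.54501841 -0.12944715  0.095     ] -139.57844463341 174.2136658067373
t 20.58 pos [ 0.5288 -0.1279  0.2565] q [ 0.31  0.19 -0.22  1.85  0.05  1.11  0.09] f [0.9 0.3 0.1] open 0.0944 
  d [-0.06, 0.51, 5.52] w [-0.01, -0.0, -0.0]
```

{"name": "drive_tool", "arguments": {
  "steps": [
    [-0.06, 0.5, 1, 0, 0, 0, 0],
    [-0.06, 0.5, 2, 0, 0, 0, 0],
    [-0.06, 0.5, 3, 0, 0, 0, 0],
    [-0.06, 0.5, 4, 0, 0, 0, 0],
    [-0.06, 0.5, 5, 0, 0, 0, 0],
    [-0.06, 0.5, 5.4, 0, 0, 0, 0],
    [-0.06, 0.5, 5.5, 0, 0, 0, 0],
    [-0.06, 0.5, 5.5, 0, 0, 0, 0],
    [-0.06, 0.5, 5.5, 0, 0, 0, 0],
    [-0.06, 0.5, 5.5, 0, 0, 0, 120],
    [-0.06, 0.5, 5.5, 0, 0, 0, 120],
    [-0.06, 0.5, 5.5, 0, 0, 0, 120],
    [-0.06, 0.5, 5.5, 0, 0, 0, 120],
    [-0.06, 0.5, 5.5, 0, 0, 0, 120],
    [-0.06, 0.5, 5.5, 0, 0, 0, 120],
    [-0.06, 0.5, 5.5, 0, 0, 0, 120],
    [-0.06, 0.5, 5.5, 0, 0, 0, 120],
    [-0.06, 0.5, 5.5, 0, 0, 0, 120]
  ],
  "force": 25
}}

```text
t: 22.08
eef_pos: [0.5446, -0.1295, 0.0924]
eef_rot: [[-0.019, 1.0, 0.001], [1.0, 0.019, -0.0], [-0.0, 0.001, -1.0]]
wrist_force: [4.3, -0.2, 3.8]
opening: 0.0601
```

{"name": "drive_tool", "arguments": {
  "steps": [
    [0, 0, 0, 0, 0, 0.8, 120],
    [0, 0, 0, 0, 0, 1.6, 120],
    [0, 0, 0, 0, 0, 2.4, 120],
    [0, 0, 0, 0, 0, 3.2, 120],
    [0, 0, 0, 0, 0, 4, 120],
    [0, 0, 0, 0, 0, 4.8, 120],
    [0, 0, 0, 0, 0, 5.6, 120],
    [0, 0, 0, 0, 0, 6.4, 120],
    [0, 0, 0, 0, 0, 7, 120],
    [0, 0, 0, 0, 0, 7.4, 120],
    [0, 0, 0, 0, 0, 7.4, 120]
  ]
}}

```text
t: 23.0
eef_pos: [0.5444, -0.1293, 0.0923]
eef_rot: [[0.687, 0.726, 0.001], [0.726, -0.687, -0.0], [0.0, 0.001, -1.0]]
wrist_force: [2.9, 0.4, 5.0]
opening: 0.0602
```

```bash
python3 -c "
from h import *
st()"
```

```text
23.0 [ 0.5444 -0.1293  0.0923] F [2.9 0.4 5. ] T [-0.07 -0.68  0.55] yaw -43.4 q7 -0.66 open 0.0602
```

{"name": "drive_tool", "arguments": {
  "steps": [
    [0, 0, 0, 0, 0, 0.4, 120],
    [0, 0, 0, 0, 0, 0.8, 120],
    [0, 0, 0, 0, 0, 1.2, 120],
    [0, 0, 0, 0, 0, 1.5, 120],
    [0, 0, 0, 0, 0, 1.5, 120]
  ]
}}

```text
t: 23.42
eef_pos: [0.5441, -0.1295, 0.0922]
eef_rot: [[0.791, 0.612, 0.0], [0.612, -0.791, -0.0], [-0.0, 0.001, -1.0]]
wrist_force: [1.6, -1.7, 5.3]
opening: 0.0613
```

```bash
python3 -c "
from h import *
st()"
```

```text
23.42 [ 0.5441 -0.1295  0.0922] F [ 1.6 -1.7  5.3] T [-0.36 -0.46  1.09] yaw -52.3 q7 -0.79 open 0.0613
```

{"name": "drive_tool", "arguments": {
  "steps": [
    [0, 0, 0, 0, 0, 0, 0],
    [0, 0, 0, 0, 0, 0, 0],
    [0, 0, 0, 0, 0, 0, 0],
    [0, 0, 0, 0, 0, 0, 0],
    [0, 0, 0, 0, 0, 0, 0],
    [0, 0, -1, 0, 0, 0, 0],
    [0, 0, -2, 0, 0, 0, 0],
    [0, 0, -3, 0, 0, 0, 0],
    [-0.5, 0, -4, 0, 0, 0, 0],
    [-1, 0, -5, 0, 0, 0, 0],
    [-1, 0, -5.5, 0, 0, 0, 0],
    [-1, 0, -5.5, 0, 0, 0, 0]
  ]
}}

```text
t: 24.42
eef_pos: [0.5212, -0.1487, 0.2608]
eef_rot: [[0.792, 0.61, 0.005], [0.61, -0.792, -0.001], [0.004, 0.004, -1.0]]
wrist_force: [0.5, -0.2, -0.5]
opening: 0.094
```

```bash
python3 -c "
from h import *
st();snap('wrist','w10')
x=cv2.resize(cv2.imread('pics/w10.png')[100:260,220:480],None,fx=3,fy=3,interpolation=cv2.INTER_CUBIC);cv2.imwrite('pics/w10c.png',x)
f=load('w10'); m=lambda x,y:(220+x/3,100+y/3)
go([.53,-.31,.27])"
```

```text
24.42 [ 0.5212 -0.1487  0.2608] F [ 0.5 -0.2 -0.5] T [-0.03 -0.02 -0.  ] yaw -52.4 q7 -0.75 open 0.094
t 24.47 pos [ 0.5208 -0.1482  0.2586] q [ 0.14  0.17  0.02  1.87 -0.    1.1  -0.75] f [1.3 0.6 0.7] open 0.0942 
  d [-3.05, 4.46, -0.38] w [0.02, -0.02, 0.0]
```

View pics/w10c.png

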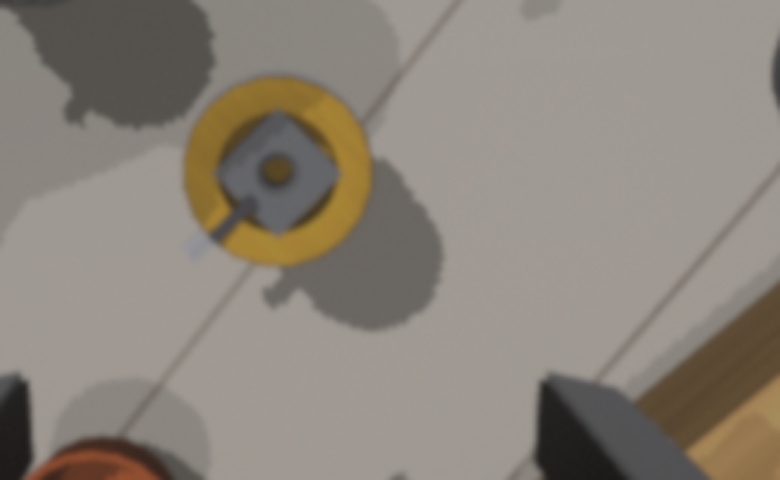

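View pics/w10.png

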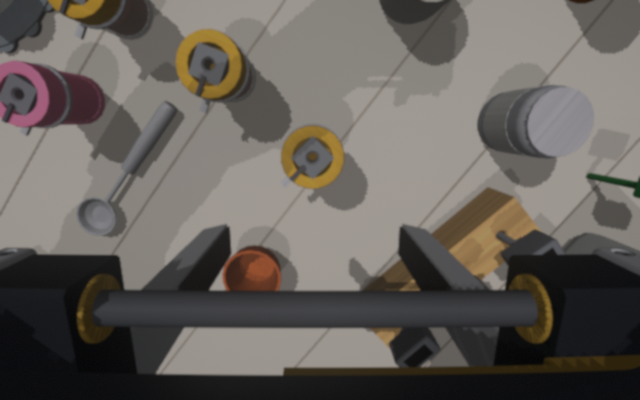

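All three ribs now meet their tabs. Next, a look at the rack.

```bash
python3 -c "
from h import *
snap('top','t3')
x=cv2.resize(cv2.imread('pics/t3.png')[165:275,390:480],None,fx=5,fy=5,interpolation=cv2.INTER_CUBIC);cv2.imwrite('pics/t3c.png',x)"
```

```text
(no output)
```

View pics/t3c.png

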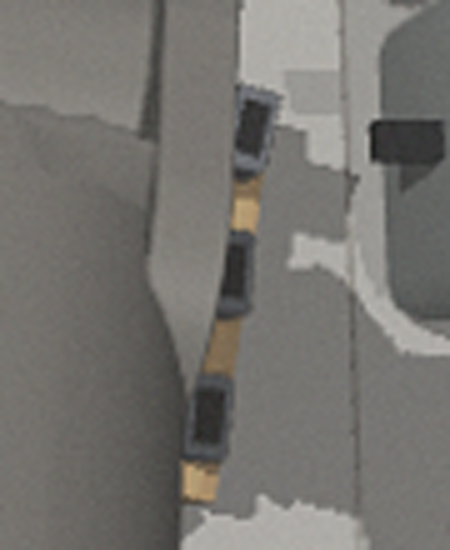

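```bash
python3 -c "
from h import *
a=cv2.imread('pics/scene0.png')[190:400,70:290];b=cv2.imread('pics/top0.png')[130:270,400:600]
a=cv2.resize(a,(400,382));b=cv2.resize(b,(400,280));b=cv2.copyMakeBorder(b,0,102,0,0,0);cv2.imwrite('pics/c3.png',np.hstack([a,b]))"
```

```text
(no output)
```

View pics/c3.png

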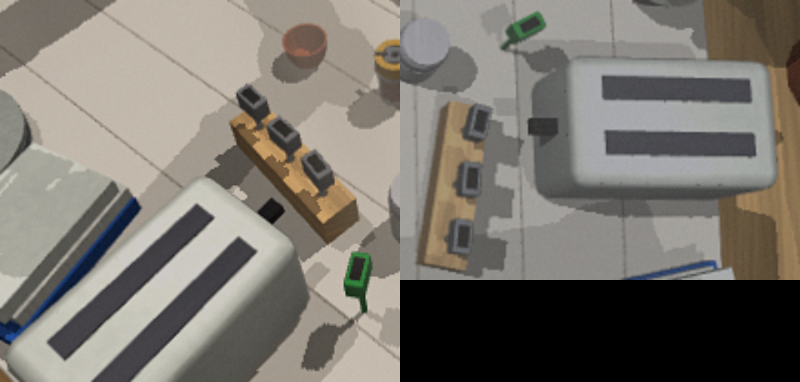

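```bash
python3 -c "
from h import *
f=load('top0');g=load('scene0')
def two(a,b):
    p,d=ray(f,a);q,e=ray(g,b); d/=np.linalg.norm(d);e/=np.linalg.norm(e)
    s=np.linalg.lstsq(np.c_[d,-e],q-p,rcond=None)[0]; A=p+d*s[0];B=q+e*s[1]; return np.round((A+B)/2,3),np.round(np.linalg.norm(A-B),4)
z=two((501.5,174.5),(205.9,323.7));print(z,two((502.5,201.5),(182.2,306)),two((471.5,193),(219,306)))
h=z[0][2]
for uv in [(484,165),(483,190),(486,228)]:print(onz(f,uv,h))
for uv in [(438,190),(438,252)]:print(onz(f,uv,.133))
"
```

```text
(array([ 0.636, -0.5  ,  0.177]), np.float64(0.0031)) (array([ 0.567, -0.501,  0.177]), np.float64(0.0001)) (array([ 0.599, -0.44 ,  0.122]), np.float64(0.0055))
[ 0.6588617  -0.45750505  0.177     ]
[ 0.59492475 -0.45170604  0.177     ]
[ 0.50027216 -0.45525015  0.177     ]
[ 0.60116599 -0.34985736  0.133     ]
[ 0.44275734 -0.34594434  0.133     ]
```

Toaster top is at 0.177 m with its edge at y≈-0.45, so the gripper clears it. Moving to a view over the rack.

```bash
python3 -c "
from h import *
go([.45,-.335,.30],dirn=(-.1,-.995))"
```

```text
t 24.52 pos [ 0.5203 -0.1478  0.2571] q [ 0.14  0.18  0.02  1.87 -0.    1.1  -0.75] f [ 0.3  1.  -1.3] open 0.0942 
  d [-5.67, 3.51, -1.43] w [0.0, -0.01, 7.24]
```

{"name": "drive_tool", "arguments": {
  "steps": [
    [-0.8, 0.5, -1.4, 0, 0, 1, 0],
    [-1.6, 1, -1.4, 0, 0, 2, 0],
    [-2.4, 1.5, -1.4, 0, 0, 3, 0],
    [-3.2, 2, -1.4, 0, 0, 4, 0],
    [-4, 2.5, -1.4, 0, 0, 5, 0],
    [-4.8, 3, -1.4, 0, 0, 6, 0],
    [-5.67, 3.5, -1.4, 0, 0, 7.24, 0],
    [-5.67, 3.5, -1.4, 0, 0, 7.24, 0],
    [-5.67, 3.5, -1.4, 0, 0, 7.24, 0],
    [-5.67, 3.5, -1.4, 0, 0, 7.24, 0],
    [-5.67, 3.5, -1.4, 0, 0, 7.24, 0]
  ]
}}

```text
t: 25.43
eef_pos: [0.4503, -0.3336, 0.2982]
eef_rot: [[0.995, -0.097, -0.001], [-0.097, -0.995, 0.001], [-0.001, -0.001, -1.0]]
wrist_force: [0.0, 0.6, -0.3]
opening: 0.0938
```

```bash
python3 -c "
from h import *
st();snap('wrist','w11')"
```

```text
25.43 [ 0.4503 -0.3336  0.2982] F [ 0.   0.6 -0.3] T [ 0.02 -0.    0.02] yaw -95.6 q7 -1.1 open 0.0938
```

View pics/w11.png

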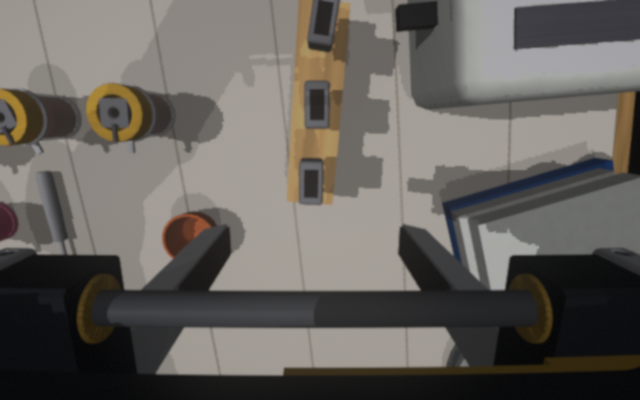

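Heads at (312,182), (317,104) and (323,20). All three are grey, and the green look-alike isn't in the rack. Checking in a close crop.

```bash
python3 -c "
from h import *
x=cv2.resize(cv2.imread('pics/w11.png')[0:215,260:380],None,fx=2.75,fy=2.75,interpolation=cv2.INTER_CUBIC)
y=cv2.resize(cv2.imread('pics/w11.png')[140:220,280:350],None,fx=6,fy=6,interpolation=cv2.INTER_CUBIC)
y=cv2.copyMakeBorder(y,0,x.shape[0]-y.shape[0],0,0,0) if x.shape[0]>=y.shape[0] else y[:x.shape[0]]
cv2.imwrite('pics/w11c.png',np.hstack([x,y]));print(x.shape)"
```

```text
(591, 330, 3)
```

View pics/w11c.png

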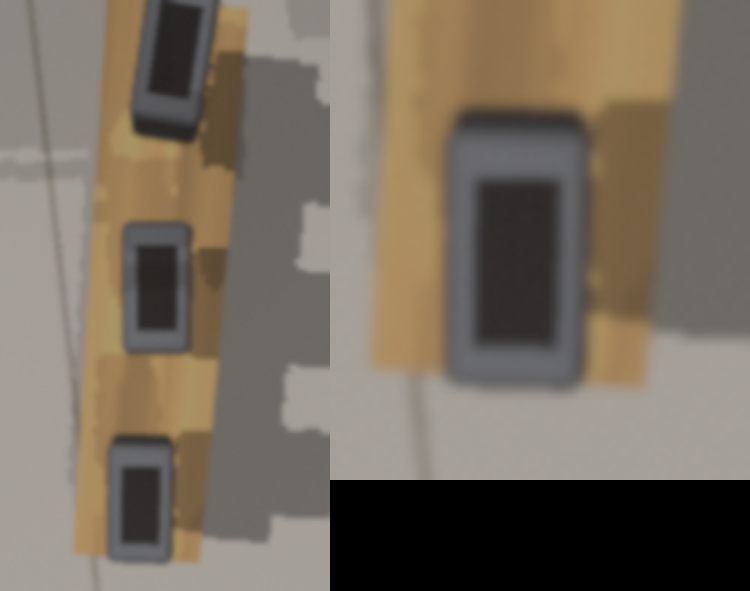

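The near head is level with the jaws. Computing the grasp.

```bash
python3 -c "
from h import *
f=load('w11')
P=[onz(f,(280+(x-330)/6,140+y/6),.133) for x,y in [(477,180),(556,182),(556,345),(474,345)]]
c=np.mean(P,0);v=(P[0]+P[1]-P[2]-P[3]);print(c,np.degrees(np.arctan2(v[1],v[0])))
Q=[onz(f,(260+x/2.75,y/2.75),.133) for x,y in [(138,245),(178,245),(178,330),(137,331)]]
c2=np.mean(Q,0);v2=(Q[0]+Q[1]-Q[2]-Q[3]);print(c2,np.degrees(np.arctan2(v2[1],v2[0])))
print(onz(f,(323,20),.133))
go([c[0],c[1],.119],dirn=(v[1],-v[0]))
f=load('top0')
for u in [(438,190),(435,219),(431,248)]:print(onz(f,u,.133))"
```

```text
[ 0.45481696 -0.33257226  0.133     ] -6.2517935902582
[ 0.5289583  -0.34601745  0.133     ] -5.848672095558331
[ 0.60145307 -0.35804667  0.133     ]
t 25.48 pos [ 0.4504 -0.3337  0.2984] q [ 0.32  0.18  0.24  1.78 -0.05  1.19 -1.1 ] f [0.4 1.2 0.3] open 0.094 
  d [0.15, -0.05, 5.98] w [-0.01, 0.01, 0.11]
[ 0.60116599 -0.34985736  0.133     ]
[ 0.52614748 -0.34006346  0.133     ]
[ 0.45260492 -0.3282523   0.133     ]
```

{"name": "drive_tool", "arguments": {
  "steps": [
    [0.12, -0.05, 1, 0, 0, 0, 0],
    [0.12, -0.05, 2, 0, 0, 0, 0],
    [0.12, -0.05, 3, 0, 0, 0, 0],
    [0.12, -0.05, 4, 0, 0, 0, 0],
    [0.12, -0.05, 5, 0, 0, 0, 0],
    [0.12, -0.05, 5.6, 0, 0, 0, 0],
    [0.12, -0.05, 5.95, 0, 0, 0, 0],
    [0.12, -0.05, 5.95, 0, 0, 0, 0],
    [0.12, -0.05, 5.95, 0, 0, 0, 0],
    [0.12, -0.05, 5.95, 0, 0, 0, 100],
    [0.12, -0.05, 5.95, 0, 0, 0, 150],
    [0.12, -0.05, 5.95, 0, 0, 0, 200],
    [0.12, -0.05, 5.95, 0, 0, 0, 220],
    [0.12, -0.05, 5.95, 0, 0, 0, 220],
    [0.12, -0.05, 5.95, 0, 0, 0, 220],
    [0.12, -0.05, 5.95, 0, 0, 0, 220],
    [0.12, -0.05, 5.95, 0, 0, 0, 220],
    [0.12, -0.05, 5.95, 0, 0, 0, 220]
  ],
  "force": 20
}}

```text
t: 26.98
eef_pos: [0.4535, -0.3338, 0.1205]
eef_rot: [[0.995, -0.1, -0.0], [-0.1, -0.995, 0.0], [-0.0, -0.0, -1.0]]
wrist_force: [-0.1, 0.4, -0.9]
opening: 0.0373
```

```bash
python3 -c "
from h import *
st()"
```

```text
26.98 [ 0.4535 -0.3338  0.1205] F [-0.1  0.4 -0.9] T [ 0.07 -0.07 -0.  ] yaw -95.8 q7 -1.05 open 0.0373
```

{"name": "drive_tool", "arguments": {
  "steps": [
    [0, 0, 0, 0, 0, 0, 220],
    [0, 0, 0, 0, 0, 0, 220],
    [0, 0, 0, 0, 0, 0, 220],
    [0, 0, 0, 0, 0, 0, 220],
    [0, 0, 0, 0, 0, 0, 220],
    [0, 0, 0, 0, 0, 0, 220]
  ],
  "force": 20
}}

```text
t: 27.48
eef_pos: [0.4536, -0.3335, 0.1204]
eef_rot: [[0.995, -0.1, -0.0], [-0.1, -0.995, 0.0], [-0.0, -0.0, -1.0]]
wrist_force: [0.1, 2.4, -0.0]
opening: 0.0245
```

```bash
python3 -c "
from h import *
st()"
```

```text
27.48 [ 0.4536 -0.3335  0.1204] F [ 0.1  2.4 -0. ] T [ 0.77 -0.26 -0.01] yaw -95.7 q7 -1.05 open 0.0245
```

{"name": "drive_tool", "arguments": {
  "steps": [
    [0, 0, -0.3, 0, 0, 0, 220],
    [0, 0, -0.7, 0, 0, 0, 220],
    [0, 0, -1.2, 0, 0, 0, 220],
    [0, 0, -1.8, 0, 0, 0, 220],
    [0, 0, -2.5, 0, 0, 0, 220],
    [0, 0, -3.5, 0, 0, 0, 220],
    [0, 0, -4.5, 0, 0, 0, 220],
    [0, 0, -5, 0, 0, 0, 220],
    [0, 0, -5, 0, 0, 0, 220],
    [0, 0, -5, 0, 0, 0, 220]
  ],
  "force": 30
}}

```text
t: 28.32
eef_pos: [0.4537, -0.3343, 0.2722]
eef_rot: [[0.995, -0.101, 0.002], [-0.101, -0.995, -0.001], [0.003, 0.001, -1.0]]
wrist_force: [0.4, 0.6, -0.1]
opening: 0.0239
```

```bash
python3 -c "
from h import *
st();snap('wrist','w12');go([.5444,-.1295,.26])
"
```

```text
28.32 [ 0.4537 -0.3343  0.2722] F [ 0.4  0.6 -0.1] T [-0.03  0.01 -0.02] yaw -95.8 q7 -1.1 open 0.0239
t 28.37 pos [ 0.4533 -0.334   0.271 ] q [ 0.31  0.2   0.24  1.81 -0.05  1.13 -1.1 ] f [-0.6  0.1 -1. ] open 0.0242 
  d [2.34, -7.09, 0.36] w [0.0, -0.01, 0.0]
```

View pics/w12.png

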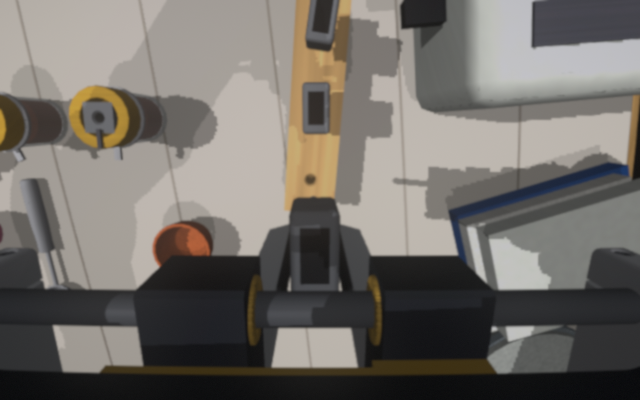

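```bash
cat >> h.py <<'E'
def ontool(f,uv,zt):
    T=f["T_tool_cam"]; u=cv2.undistortPoints(np.array([[uv]],float),f["camera_matrix"],f["dist"])[0,0]
    d=T[:3,:3]@np.array([u[0],-u[1],-1.]); p=T[:3,3]; return p+d*(zt-p[2])/d[2]
def ptool(f,P):
    T=f["T_tool_cam"]; c=T[:3,:3].T@(np.array(P,float)-T[:3,3]); c=np.array([c[0],-c[1],-c[2]])
    return cv2.projectPoints(c.reshape(1,1,3),np.zeros(3),np.zeros(3),f["camera_matrix"],f["dist"])[0].ravel()
E
python3 -c "
from h import *
x=cv2.resize(cv2.imread('pics/w12.png')[190:295,260:370],None,fx=5,fy=5,interpolation=cv2.INTER_CUBIC);x=cv2.convertScaleAbs(x,alpha=1.8)
cv2.imwrite('pics/w12c.png',x)
f=load('w12')
for X in(.022,-.022,0): print(X,ptool(f,[X,0,-.0126]))
print(ptool(f,[0.01,0,-.0126+.034+.004]),ptool(f,[0,0,.11]))
# bar/well check
print(onz(f,(310.3,179.5),.06))
"
```

```text
0.022 [310.80687333 217.16978311]
-0.022 [311.0794709  303.58573831]
0 [310.94577744 261.81693242]
[311.40412895 218.89700611] [312.09195837 201.5713152 ]
[ 0.45539514 -0.33222965  0.06      ]
```

View pics/w12c.png

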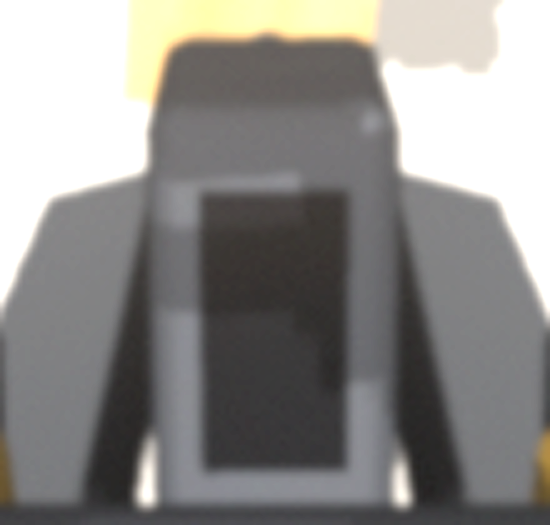

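```bash
python3 -c "
from h import *
f=load('w12')
for x0 in(0,.003):
  print(x0,'topfront',ptool(f,[x0+.022,0,-.0126]),'botfront',ptool(f,[x0+.022,0,.0214]),'disp?','tipfront',ptool(f,[x0+.004,0,.106]),'pads tip',ptool(f,[.008,.012,.017]),ptool(f,[.008,.012,-.0126]))
"
```

```text
0 topfront [310.80687333 217.16978311] botfront [311.30339243 200.20147081] disp? tipfront [312.05990465 197.92364453] pads tip [333.00811265 226.63486717] [336.51321248 245.88456332]
0.003 topfront [310.78754522 210.85104953] botfront [311.28942456 194.93305597] disp? tipfront [312.05220468 194.30867553] pads tip [333.00811265 226.63486717] [336.51321248 245.88456332]
```

{"name": "drive_tool", "arguments": {
  "steps": [
    [0.1, -0.8, 0, 0, 0, 0, 220],
    [0.2, -1.8, 0, 0, 0, 0, 220],
    [0.35, -2.8, 0, 0, 0, 0, 220],
    [0.5, -3.8, 0, 0, 0, 0, 220],
    [0.6, -4.8, 0, 0, 0, 0, 220],
    [0.75, -5.8, 0, 0, 0, 0, 220],
    [0.85, -6.6, 0.1, 0, 0, 0, 220],
    [0.87, -6.94, 0.3, 0, 0, 0, 220],
    [0.87, -6.94, 0.3, 0, 0, 0, 220],
    [0.87, -6.94, 0.3, 0, 0, 0, 220],
    [0.87, -6.94, 0.3, 0, 0, 0, 220]
  ]
}}

```text
t: 29.28
eef_pos: [0.4999, -0.1307, 0.2612]
eef_rot: [[0.995, -0.102, -0.001], [-0.102, -0.995, -0.0], [-0.001, 0.0, -1.0]]
wrist_force: [0.3, -0.5, -0.6]
opening: 0.0238
```

```bash
python3 -c "
from h import *
st();snap('wrist','w13')
x=cv2.resize(cv2.imread('pics/w13.png')[100:300,220:420],None,fx=3,fy=3,interpolation=cv2.INTER_CUBIC);x=cv2.convertScaleAbs(x,alpha=1.5);cv2.imwrite('pics/w13c.png',x)
"
```

```text
29.28 [ 0.4999 -0.1307  0.2612] F [ 0.3 -0.5 -0.6] T [-0.05  0.07 -0.03] yaw -95.8 q7 -1.53 open 0.0238
```

View pics/w13c.png

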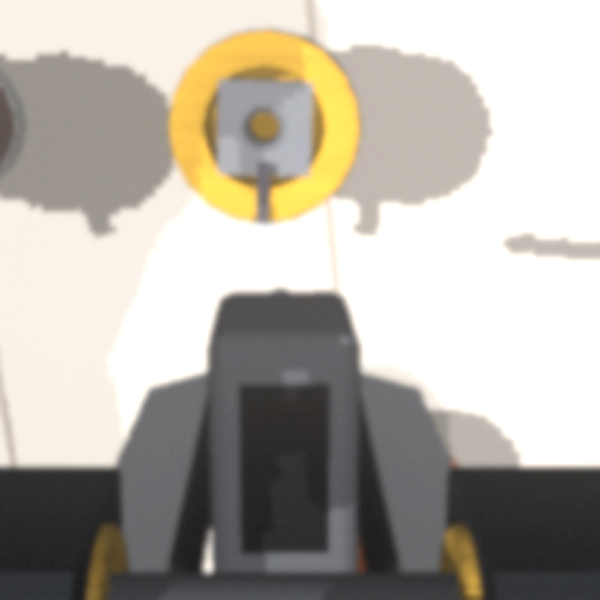

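Port at (307.5,141.5); the stem tip shows at (313.5,197).

```bash
python3 -c "
from h import *
f=load('w13'); 
port=ontool(f,(307.6,141.4),.1662); tip=ontool(f,(313.5,197),.106)-np.array([.004,0,0]);print(port,tip,(port-tip)/.03, onz(f,(307.6,141.4),.095))
lid=ontool(f,(220+265/3,100+126/3),.1662);print(lid)
"
```

```text
[ 0.04575933 -0.00445741  0.1662    ] [0.00076802 0.00116781 0.106     ] [ 1.49971027 -0.18750731  2.00666667] [ 0.54568932 -0.13095643  0.095     ]
[ 0.04519021 -0.00375806  0.1662    ]
```

{"name": "drive_tool", "arguments": {
  "steps": [
    [0.7, -0.18, 0, 0, 0, 0, 220],
    [1.3, -0.18, 0, 0, 0, 0, 220],
    [1.48, -0.18, 0, 0, 0, 0, 220],
    [1.48, -0.18, 0.8, 0, 0, 0, 220],
    [1.48, -0.18, 1.5, 0, 0, 0, 220],
    [1.48, -0.18, 1.5, 0, 0, 0, 220],
    [1.48, -0.18, 1.5, 0, 0, 0, 220],
    [1.48, -0.18, 1.7, 0, 0, 0, 220],
    [1.48, -0.18, 1.9, 0, 0, 0, 220],
    [1.48, -0.18, 2, 0, 0, 0, 220],
    [1.48, -0.18, 2, 0, 0, 0, 220]
  ]
}}

```text
t: 30.25
eef_pos: [0.5447, -0.1284, 0.2012]
eef_rot: [[0.995, -0.1, -0.001], [-0.1, -0.995, 0.0], [-0.001, 0.0, -1.0]]
wrist_force: [-1.1, -0.2, -1.1]
opening: 0.024
```

```bash
python3 -c "
from h import *
st();snap('scene','s4');snap('wrist','w14')
x=cv2.resize(cv2.imread('pics/s4.png')[130:260,230:400],None,fx=4,fy=4,interpolation=cv2.INTER_CUBIC);cv2.imwrite('pics/s4c.png',x)
"
```

```text
30.25 [ 0.5447 -0.1284  0.2012] F [-1.1 -0.2 -1.1] T [-0.1   0.28 -0.01] yaw -95.8 q7 -1.53 open 0.024
```

View pics/s4c.png

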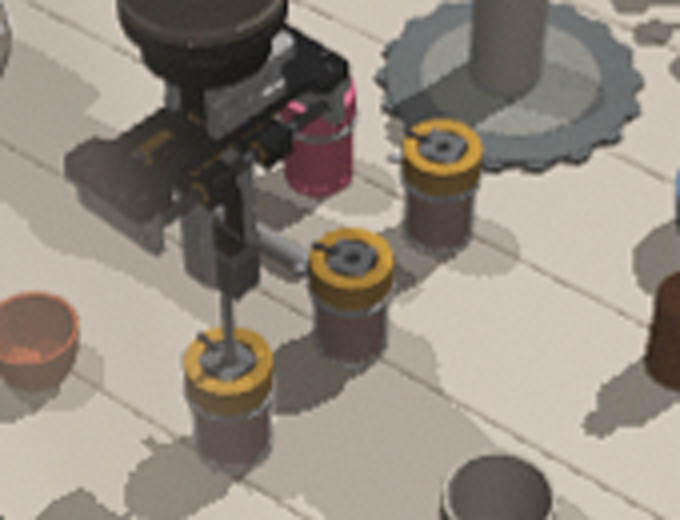

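No contact force with the tip at 0.091, so it has entered the port. Continuing slowly.

{"name": "drive_tool", "arguments": {
  "steps": [
    [0, 0, 0.1, 0, 0, 0, 220],
    [0, 0, 0.2, 0, 0, 0, 220],
    [0, 0, 0.3, 0, 0, 0, 220],
    [0, 0, 0.4, 0, 0, 0, 220],
    [0, 0, 0.5, 0, 0, 0, 220],
    [0, 0, 0.5, 0, 0, 0, 220]
  ]
}}

```text
t: 30.85
eef_pos: [0.5448, -0.1283, 0.1857]
eef_rot: [[0.995, -0.1, -0.001], [-0.1, -0.995, 0.0], [-0.001, -0.0, -1.0]]
wrist_force: [-2.1, -0.6, -2.0]
opening: 0.0238
```

Inside with low force. Down to near the seat.

{"name": "drive_tool", "arguments": {
  "steps": [
    [0, 0, 0.2, 0, 0, 0, 220],
    [0, 0, 0.4, 0, 0, 0, 220],
    [0, 0, 0.6, 0, 0, 0, 220],
    [0, 0, 0.8, 0, 0, 0, 220],
    [0, 0, 1, 0, 0, 0, 220],
    [0, 0, 1.2, 0, 0, 0, 220],
    [0, 0, 1.4, 0, 0, 0, 220],
    [0, 0, 1.6, 0, 0, 0, 220],
    [0, 0, 1.8, 0, 0, 0, 220],
    [0, 0, 1.9, 0, 0, 0, 220],
    [0, 0, 2, 0, 0, 0, 220],
    [0, 0, 2, 0, 0, 0, 220]
  ]
}}

```text
t: 31.85
eef_pos: [0.5443, -0.1282, 0.1252]
eef_rot: [[0.995, -0.1, -0.002], [-0.1, -0.995, 0.0], [-0.002, -0.0, -1.0]]
wrist_force: [-4.5, 1.1, -2.4]
opening: 0.0239
```

{"name": "drive_tool", "arguments": {
  "steps": [
    [0, 0, 0.05, 0, 0, 0, 220],
    [0, 0, 0.1, 0, 0, 0, 220],
    [0, 0, 0.16, 0, 0, 0, 220],
    [0, 0, 0.2, 0, 0, 0, 220],
    [0, 0, 0.2, 0, 0, 0, 220]
  ]
}}

```text
t: 32.27
eef_pos: [0.5445, -0.1282, 0.1207]
eef_rot: [[0.995, -0.1, -0.001], [-0.1, -0.995, 0.0], [-0.001, -0.0, -1.0]]
wrist_force: [-11.0, 1.1, 14.8]
opening: 0.0237
```

Collar contact, 15 N. Releasing.

{"name": "drive_tool", "arguments": {
  "steps": [
    [0, 0, 0, 0, 0, 0, 180],
    [0, 0, 0, 0, 0, 0, 120],
    [0, 0, 0, 0, 0, 0, 60],
    [0, 0, 0, 0, 0, 0, 60],
    [0, 0, 0, 0, 0, 0, 60],
    [0, 0, 0, 0, 0, 0, 60],
    [0, 0, -0.5, 0, 0, 0, 60],
    [0, 0, -1, 0, 0, 0, 60],
    [0, 0, -2, 0, 0, 0, 60],
    [0, 0, -3, 0, 0, 0, 60],
    [-0.5, 0, -4, 0, 0, 0, 60],
    [-1, 0, -5, 0, 0, 0, 60],
    [-1.5, 0, -5, 0, 0, 0, 60],
    [-1.5, 0, -5, 0, 0, 0, 60]
  ]
}}

```text
t: 33.43
eef_pos: [0.4992, -0.124, 0.2724]
eef_rot: [[0.995, -0.101, 0.003], [-0.101, -0.995, -0.0], [0.003, -0.0, -1.0]]
wrist_force: [0.8, 0.3, -0.4]
opening: 0.072
```

```bash
python3 -c "
from h import *
st();snap('scene','s5');snap('wrist','w15')
x=cv2.resize(cv2.imread('pics/s5.png')[130:260,230:400],None,fx=3.2,fy=3.2,interpolation=cv2.INTER_CUBIC);
y=cv2.imread('pics/w15.png')[:,140:500][:x.shape[0]];y=cv2.copyMakeBorder(y,0,x.shape[0]-y.shape[0],0,0,0);x=np.hstack([x,y])[:,:800];cv2.imwrite('pics/s5c.png',x)
go([.52,-.34,.28])
"
```

```text
33.43 [ 0.4992 -0.124   0.2724] F [ 0.8  0.3 -0.4] T [ 0.02 -0.05  0.03] yaw -95.8 q7 -1.54 open 0.072
t 33.53 pos [ 0.5003 -0.1238  0.2706] q [ 0.04  0.12  0.08  1.91 -0.01  1.12 -1.54] f [ 0.3 -0.4  0. ] open 0.0717 
  d [1.37, 7.11, -0.31] w [-0.0, -0.01, -0.0]
```

View pics/s5c.png

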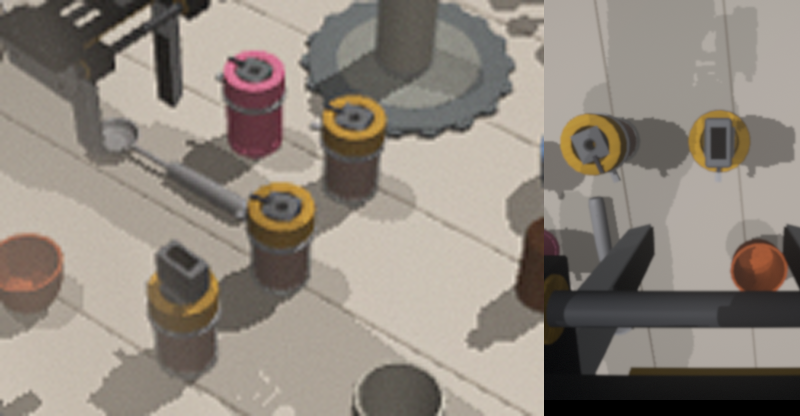

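Probe one sits on lid c. Now to the second probe.

{"name": "drive_tool", "arguments": {
  "steps": [
    [0.1, 0.8, -0.3, 0, 0, 0, 60],
    [0.2, 1.8, -0.3, 0, 0, 0, 60],
    [0.3, 2.8, -0.3, 0, 0, 0, 60],
    [0.4, 3.8, -0.3, 0, 0, 0, 60],
    [0.5, 4.8, -0.3, 0, 0, 0, 60],
    [0.6, 5.8, -0.3, 0, 0, 0, 60],
    [0.7, 6.8, -0.3, 0, 0, 0, 60],
    [0.8, 7.2, -0.3, 0, 0, 0, 60],
    [0.8, 7.2, -0.3, 0, 0, 0, 60],
    [0.8, 7.2, -0.3, 0, 0, 0, 60],
    [0.8, 7.2, -0.3, 0, 0, 0, 60]
  ]
}}

```text
t: 34.45
eef_pos: [0.503, -0.3399, 0.2787]
eef_rot: [[0.995, -0.099, -0.001], [-0.099, -0.995, 0.001], [-0.001, -0.001, -1.0]]
wrist_force: [-0.8, 0.8, 0.8]
opening: 0.0722
```

```bash
python3 -c "
from h import *
st();snap('wrist','w16')
y=cv2.resize(cv2.imread('pics/w16.png')[40:240,250:390],None,fx=3,fy=3,interpolation=cv2.INTER_CUBIC)
cv2.imwrite('pics/w16c.png',y)"
```

```text
34.45 [ 0.503  -0.3399  0.2787] F [-0.8  0.8  0.8] T [ 0.03 -0.03 -0.01] yaw -95.7 q7 -1.12 open 0.0722
```

View pics/w16c.png

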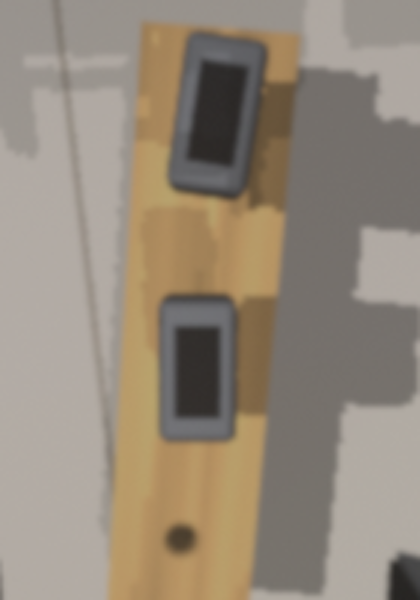

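```bash
python3 -c "
from h import *
f=load('w16')
for C in ([(176,327),(219,327),(220,417),(176,417)],[(203,60),(248,66),(234,166),(187,160)]):
    P=[onz(f,(250+x/3,40+y/3),.133) for x,y in C]
    c=np.mean(P,0);v=(P[0]+P[1]-P[2]-P[3]);print(c,np.degrees(np.arctan2(v[1],v[0])))
    go([c[0]-.0005,c[1]-.0005,.1205],dirn=(v[1],-v[0]))"
```

```text
[ 0.52892226 -0.34570202  0.133     ] -5.338476743457846
t 34.5 pos [ 0.5031 -0.3397  0.279 ] q [ 0.3   0.27  0.23  1.71 -0.07  1.17 -1.12] f [-0.4  0.2  0.6] open 0.072 
  d [0.86, 0.14, 5.28] w [-0.01, 0.01, -0.05]
[ 0.60287497 -0.35887174  0.133     ] -14.354452952448389
t 34.5 pos [ 0.5031 -0.3397  0.279 ] q [ 0.3   0.27  0.23  1.71 -0.07  1.17 -1.12] f [-0.4  0.2  0.6] open 0.072 
  d [3.36, 0.33, 5.28] w [-0.01, 0.01, 1.45]
```

{"name": "drive_tool", "arguments": {
  "steps": [
    [0.88, 0.14, 1, 0, 0, 0, 60],
    [0.88, 0.14, 2, 0, 0, 0, 60],
    [0.88, 0.14, 3, 0, 0, 0, 60],
    [0.88, 0.14, 4, 0, 0, 0, 60],
    [0.88, 0.14, 4.8, 0, 0, 0, 60],
    [0.88, 0.14, 5.28, 0, 0, 0, 60],
    [0.88, 0.14, 5.28, 0, 0, 0, 60],
    [0.88, 0.14, 5.28, 0, 0, 0, 60],
    [0.88, 0.14, 5.28, 0, 0, 0, 150],
    [0.88, 0.14, 5.28, 0, 0, 0, 220],
    [0.88, 0.14, 5.28, 0, 0, 0, 220],
    [0.88, 0.14, 5.28, 0, 0, 0, 220],
    [0.88, 0.14, 5.28, 0, 0, 0, 220],
    [0.88, 0.14, 5.28, 0, 0, 0, 220],
    [0.88, 0.14, 5.28, 0, 0, 0, 220],
    [0.88, 0.14, 5.28, 0, 0, 0, 220],
    [0.88, 0.14, 5.28, 0, 0, 0, 220],
    [0.88, 0.14, 5.28, 0, 0, 0, 220],
    [0.88, 0.14, 5.28, 0, 0, 0, 220],
    [0.88, 0.14, 5.28, 0, 0, 0, 220]
  ],
  "force": 20
}}

```text
t: 36.17
eef_pos: [0.5284, -0.3476, 0.1211]
eef_rot: [[0.995, -0.1, -0.0], [-0.1, -0.995, 0.0], [-0.0, -0.0, -1.0]]
wrist_force: [-0.7, 4.6, 1.9]
opening: 0.0246
```

{"name": "drive_tool", "arguments": {
  "steps": [
    [0, 0, 0, 0, 0, 0, 220],
    [0, 0, -0.3, 0, 0, 0, 220],
    [0, 0, -0.7, 0, 0, 0, 220],
    [0, 0, -1.2, 0, 0, 0, 220],
    [0, 0, -1.8, 0, 0, 0, 220],
    [0, 0, -2.5, 0, 0, 0, 220],
    [0, 0, -3.5, 0, 0, 0, 220],
    [0, 0, -4.5, 0, 0, 0, 220],
    [0, 0, -5.2, 0, 0, 0, 220],
    [0, 0, -5.2, 0, 0, 0, 220],
    [0, 0, -5.2, 0, 0, 0, 220]
  ],
  "force": 30
}}

```text
t: 37.08
eef_pos: [0.5287, -0.349, 0.2794]
eef_rot: [[0.995, -0.101, 0.003], [-0.101, -0.995, -0.002], [0.003, 0.002, -1.0]]
wrist_force: [-0.7, 0.2, -1.2]
opening: 0.0237
```

```bash
python3 -c "
from h import *
st();go([.508,-.0,.272])"
```

```text
37.08 [ 0.5287 -0.349   0.2794] F [-0.7  0.2 -1.2] T [0.01 0.05 0.04] yaw -95.8 q7 -1.12 open 0.0237
t 37.08 pos [ 0.5287 -0.349   0.2794] q [ 0.3   0.32  0.23  1.65 -0.08  1.18 -1.12] f [-0.7  0.2 -1.2] open 0.0237 
  d [-1.86, -11.5, 0.22] w [0.02, -0.03, 0.0]
```

{"name": "drive_tool", "arguments": {
  "steps": [
    [-0.1, -0.8, 0, 0, 0, 0, 220],
    [-0.3, -1.8, 0, 0, 0, 0, 220],
    [-0.5, -2.9, 0, 0, 0, 0, 220],
    [-0.7, -4, 0, 0, 0, 0, 220],
    [-0.9, -5.1, 0, 0, 0, 0, 220],
    [-1.1, -6.2, 0, 0, 0, 0, 220],
    [-1.3, -7.3, 0, 0, 0, 0, 220],
    [-1.4, -8.4, 0, 0, 0, 0, 220],
    [-1.6, -9.5, 0.1, 0, 0, 0, 220],
    [-1.7, -10.5, 0.2, 0, 0, 0, 220],
    [-1.85, -11.2, 0.2, 0, 0, 0, 220],
    [-1.86, -11.5, 0.2, 0, 0, 0, 220],
    [-1.86, -11.5, 0.2, 0, 0, 0, 220],
    [-1.86, -11.5, 0.2, 0, 0, 0, 220],
    [-1.86, -11.5, 0.2, 0, 0, 0, 220]
  ]
}}

```text
t: 38.33
eef_pos: [0.5075, -0.0008, 0.2709]
eef_rot: [[0.995, -0.102, -0.0], [-0.102, -0.995, -0.0], [-0.0, 0.001, -1.0]]
wrist_force: [0.1, 0.0, -0.2]
opening: 0.0235
```

```bash
python3 -c "
from h import *
st();snap('wrist','w17')
x=cv2.resize(cv2.imread('pics/w17.png')[100:300,220:420],None,fx=3,fy=3,interpolation=cv2.INTER_CUBIC);x=cv2.convertScaleAbs(x,alpha=1.5);cv2.imwrite('pics/w17c.png',x)
"
```

```text
38.33 [ 0.5075 -0.0008  0.2709] F [ 0.1  0.  -0.2] T [-0.03 -0.05 -0.04] yaw -95.9 q7 -1.8 open 0.0235
```

View pics/w17c.png

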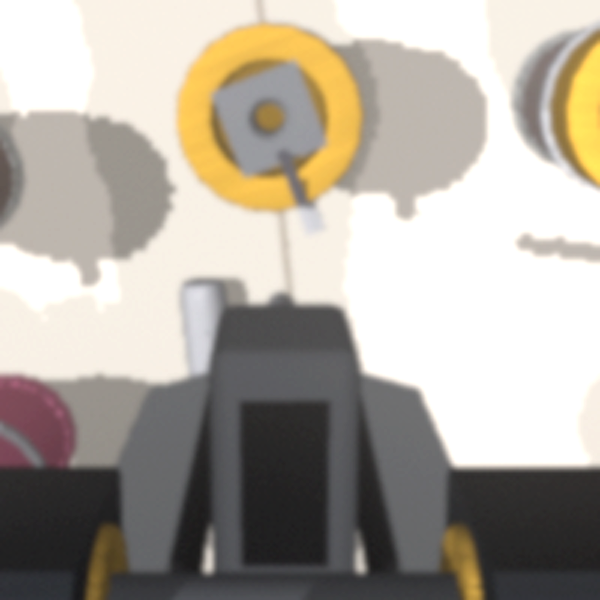

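```bash
python3 -c "
from h import *
f=load('w17'); 
uv=(220+268/3-.3,100+117/3-.3)
port=ontool(f,uv,.2709-.095); tip=ontool(f,(313.4,197.3),.106)-np.array([.004,0,0]);print(port,tip,(port-tip)/.03,onz(f,uv,.095))
lid=ontool(f,(220+269.5/3-.3,100+118/3-.3),.1759);print(lid)
go([.5544-tip[0],-.0012,.2])
"
```

```text
[ 0.04781202 -0.00320587  0.1759    ] [0.00051943 0.0010867  0.106     ] [ 1.57641948 -0.14308584  2.33      ] [ 0.55530291 -0.0025272   0.095     ]
[ 0.04748756 -0.00271522  0.1759    ]
t 38.38 pos [ 0.5075 -0.0008  0.271 ] q [-0.13  0.11  0.    1.92  0.    1.12 -1.8 ] f [ 0.2  0.5 -1. ] open 0.0236 
  d [1.54, -0.15, 2.37] w [0.0, 0.0, -0.0]
```

Both estimates agree on about (1.56, -0.15).

{"name": "drive_tool", "arguments": {
  "steps": [
    [0.8, -0.15, 0, 0, 0, 0, 220],
    [1.4, -0.15, 0, 0, 0, 0, 220],
    [1.55, -0.15, 0.5, 0, 0, 0, 220],
    [1.55, -0.15, 1.2, 0, 0, 0, 220],
    [1.55, -0.15, 1.8, 0, 0, 0, 220],
    [1.55, -0.15, 1.9, 0, 0, 0, 220],
    [1.55, -0.15, 2, 0, 0, 0, 220],
    [1.55, -0.15, 2.1, 0, 0, 0, 220],
    [1.55, -0.15, 2.2, 0, 0, 0, 220],
    [1.55, -0.15, 2.3, 0, 0, 0, 220],
    [1.55, -0.15, 2.4, 0, 0, 0, 220],
    [1.55, -0.15, 2.4, 0, 0, 0, 220]
  ]
}}

```text
t: 39.38
eef_pos: [0.5543, 0.0004, 0.199]
eef_rot: [[0.995, -0.1, 0.0], [-0.1, -0.995, -0.0], [0.0, 0.0, -1.0]]
wrist_force: [0.3, -3.0, -1.4]
opening: 0.024
```

{"name": "drive_tool", "arguments": {
  "steps": [
    [0, 0.03, 0.1, 0, 0, 0, 220],
    [0, 0.03, 0.3, 0, 0, 0, 220],
    [0, 0.03, 0.5, 0, 0, 0, 220],
    [0, 0.03, 0.7, 0, 0, 0, 220],
    [0, 0.03, 0.9, 0, 0, 0, 220],
    [0, 0.03, 1.1, 0, 0, 0, 220],
    [0, 0.03, 1.3, 0, 0, 0, 220],
    [0, 0.03, 1.5, 0, 0, 0, 220],
    [0, 0.03, 1.7, 0, 0, 0, 220],
    [0, 0.03, 1.9, 0, 0, 0, 220],
    [0, 0.03, 2.1, 0, 0, 0, 220],
    [0, 0.03, 2.3, 0, 0, 0, 220],
    [0, 0.03, 2.4, 0, 0, 0, 220],
    [0, 0.03, 2.4, 0, 0, 0, 220]
  ]
}}

```text
t: 40.55
eef_pos: [0.5537, -0.0002, 0.1263]
eef_rot: [[0.995, -0.1, -0.001], [-0.1, -0.995, -0.0], [-0.001, 0.0, -1.0]]
wrist_force: [0.9, -1.1, -1.3]
opening: 0.0243
```

{"name": "drive_tool", "arguments": {
  "steps": [
    [0, 0, 0.05, 0, 0, 0, 220],
    [0, 0, 0.1, 0, 0, 0, 220],
    [0, 0, 0.16, 0, 0, 0, 220],
    [0, 0, 0.22, 0, 0, 0, 220],
    [0, 0, 0.22, 0, 0, 0, 220]
  ]
}}

```text
t: 40.97
eef_pos: [0.5546, -0.0, 0.1215]
eef_rot: [[0.995, -0.1, 0.001], [-0.1, -0.995, 0.0], [0.001, -0.0, -1.0]]
wrist_force: [-2.6, -0.7, 13.0]
opening: 0.0242
```

{"name": "drive_tool", "arguments": {
  "steps": [
    [0, 0, 0, 0, 0, 0, 180],
    [0, 0, 0, 0, 0, 0, 120],
    [0, 0, 0, 0, 0, 0, 60],
    [0, 0, 0, 0, 0, 0, 60],
    [0, 0, 0, 0, 0, 0, 60],
    [0, 0, 0, 0, 0, 0, 60],
    [0, 0, -0.5, 0, 0, 0, 60],
    [0, 0, -1, 0, 0, 0, 60],
    [0, 0, -2, 0, 0, 0, 60],
    [0, 0, -3, 0, 0, 0, 60],
    [-0.5, 0, -4, 0, 0, 0, 60],
    [-1, 0, -5, 0, 0, 0, 60],
    [-1.5, 0, -5, 0, 0, 0, 60],
    [-1.5, 0, -5, 0, 0, 0, 60]
  ]
}}

```text
t: 42.13
eef_pos: [0.5082, 0.0045, 0.2723]
eef_rot: [[0.995, -0.1, 0.003], [-0.1, -0.995, 0.001], [0.003, -0.001, -1.0]]
wrist_force: [1.6, 0.6, 0.5]
opening: 0.0719
```

```bash
python3 -c "
from h import *
st();snap('wrist','w18')
go([.575,-.355,.28],dirn=(-.248,-.969))
"
```

```text
42.13 [0.5082 0.0045 0.2723] F [1.6 0.6 0.5] T [ 0.07 -0.02 -0.04] yaw -95.7 q7 -1.81 open 0.0719
t 42.18 pos [0.5088 0.0044 0.2713] q [-0.14  0.11  0.    1.91 -0.    1.12 -1.81] f [ 0.4 -0.1 -0.5] open 0.0717 
  d [3.39, 11.7, -0.29] w [-0.01, -0.01, 1.44]
```

View pics/w18.png

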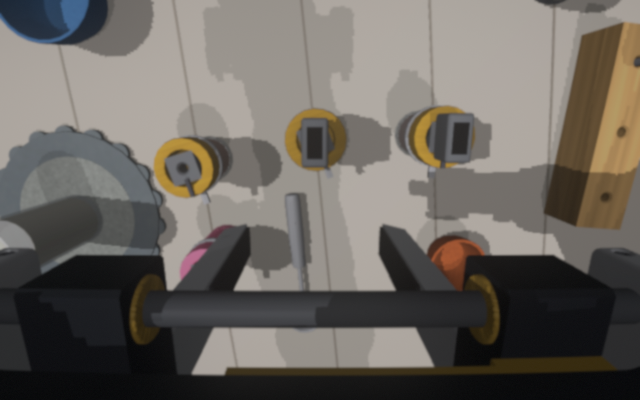

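The wells at (605,197), (622,132) and (637,62) all look empty, but the third head may lie outside this view. Checking.

```bash
python3 -c "
from h import *
snap('scene','s6');snap('top','t6')"
```

```text
(no output)
```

View pics/s6.png

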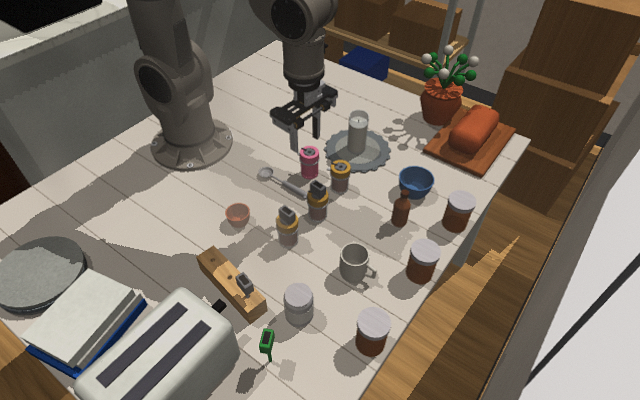

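View pics/t6.png

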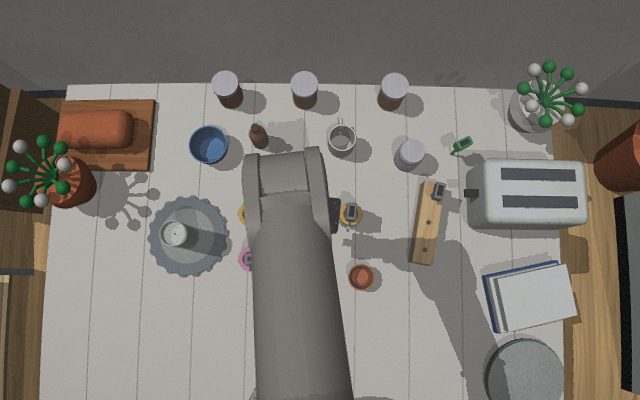

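The third probe still stands in the rack (438,190). Checking that the candle hasn't been knocked.

```bash
python3 -c "
from h import *
f=load('t6');print(onz(f,(174,233),.148));g=load('s6');print(onz(g,(358.5,118),.148))
x=cv2.resize(cv2.imread('pics/s6.png')[100:180,310:400],None,fx=5,fy=5,interpolation=cv2.INTER_CUBIC)
y=cv2.resize(cv2.imread('pics/t6.png')[190:285,140:240],None,fx=4,fy=4,interpolation=cv2.INTER_CUBIC)
y=cv2.copyMakeBorder(y,0,400-y.shape[0],0,0,0)[:400]
cv2.imwrite('pics/cand.png',np.hstack([x,y])[:,:850][:, :800])"
```

```text
[0.47737855 0.3172957  0.148     ]
[0.48828928 0.30907695 0.148     ]
```

View pics/cand.png

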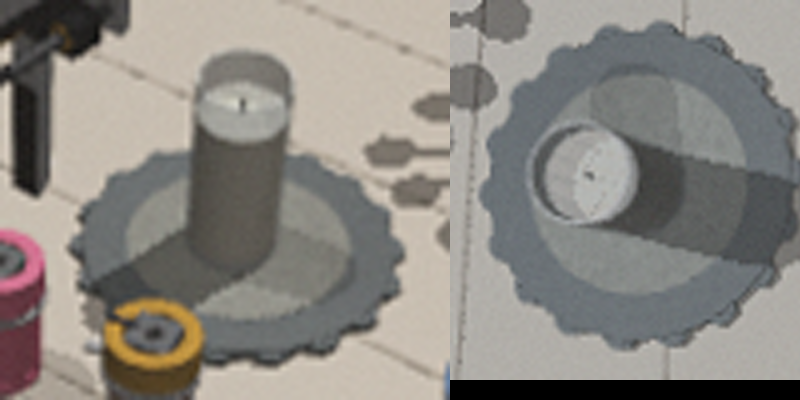

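{"name": "drive_tool", "arguments": {
  "steps": [
    [0.2, 0.8, -0.3, 0, 0, 0, 60],
    [0.5, 1.8, -0.3, 0, 0, 0, 60],
    [0.8, 2.8, -0.3, 0, 0, 0, 60],
    [1.1, 3.8, -0.3, 0, 0, 0.2, 60],
    [1.4, 4.8, -0.3, 0, 0, 0.4, 60],
    [1.7, 5.8, -0.3, 0, 0, 0.6, 60],
    [2, 6.8, -0.3, 0, 0, 0.8, 60],
    [2.3, 7.8, -0.3, 0, 0, 1, 60],
    [2.6, 8.8, -0.3, 0, 0, 1.2, 60],
    [2.9, 9.8, -0.3, 0, 0, 1.44, 60],
    [3.2, 10.8, -0.3, 0, 0, 1.44, 60],
    [3.39, 11.7, -0.3, 0, 0, 1.44, 60],
    [3.39, 11.7, -0.3, 0, 0, 1.44, 60],
    [3.39, 11.7, -0.3, 0, 0, 1.44, 60],
    [3.39, 11.7, -0.3, 0, 0, 1.44, 60]
  ]
}}

```text
t: 43.53
eef_pos: [0.5755, -0.3547, 0.2781]
eef_rot: [[0.969, -0.248, -0.002], [-0.248, -0.969, 0.001], [-0.002, -0.0, -1.0]]
wrist_force: [0.4, 0.3, 0.0]
opening: 0.0716
```

```bash
python3 -c "
from h import *
st();snap('wrist','w19')
y=cv2.resize(cv2.imread('pics/w19.png')[60:260,240:400],None,fx=3,fy=3,interpolation=cv2.INTER_CUBIC)
cv2.imwrite('pics/w19c.png',y)"
```

```text
43.53 [ 0.5755 -0.3547  0.2781] F [0.4 0.3 0. ] T [0.07 0.01 0.01] yaw -104.4 q7 -1.28 open 0.0716
```

View pics/w19c.png

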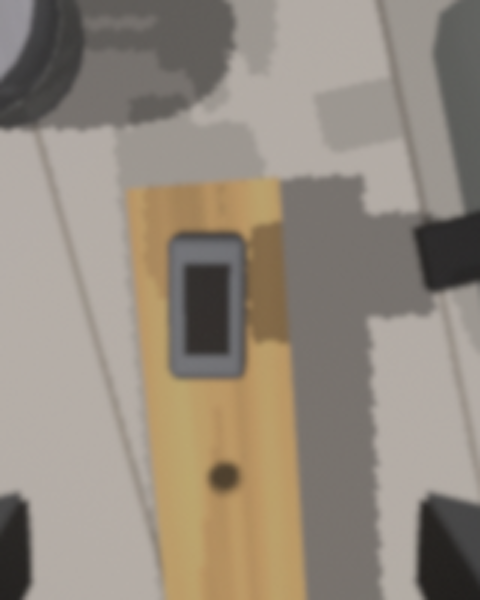

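The candle is unmoved, fully on the plate. The third head shows at (208,310) in the crop. I'll narrow the jaws because of the toaster lever.

```bash
python3 -c "
from h import *
f=load('w19')
P=[onz(f,(240+x/3,60+y/3),.133) for x,y in [(184,265),(231,265),(230,355),(185,355)]]
c=np.mean(P,0);v=(P[0]+P[1]-P[2]-P[3]);print(c,np.degrees(np.arctan2(v[1],v[0])))
go([c[0]-.0003,c[1]-.001,.1205],dirn=(v[1],-v[0]))"
```

```text
[ 0.60249617 -0.35866066  0.133     ] -14.606825688439137
t 43.58 pos [ 0.5756 -0.3541  0.2786] q [ 0.28  0.39  0.24  1.55 -0.1   1.22 -1.28] f [-0.   0.5 -0.8] open 0.0719 
  d [0.91, -0.04, 5.27] w [-0.01, 0.01, 0.05]
```

{"name": "drive_tool", "arguments": {
  "steps": [
    [0.91, -0.04, 0.5, 0, 0, 0, 130],
    [0.91, -0.04, 0.5, 0, 0, 0, 130],
    [0.91, -0.04, 1, 0, 0, 0, 130],
    [0.91, -0.04, 2, 0, 0, 0, 130],
    [0.91, -0.04, 3, 0, 0, 0, 130],
    [0.91, -0.04, 4, 0, 0, 0, 130],
    [0.91, -0.04, 4.8, 0, 0, 0, 130],
    [0.91, -0.04, 5.27, 0, 0, 0, 130],
    [0.91, -0.04, 5.27, 0, 0, 0, 130],
    [0.91, -0.04, 5.27, 0, 0, 0, 130],
    [0.91, -0.04, 5.27, 0, 0, 0, 220],
    [0.91, -0.04, 5.27, 0, 0, 0, 220],
    [0.91, -0.04, 5.27, 0, 0, 0, 220],
    [0.91, -0.04, 5.27, 0, 0, 0, 220],
    [0.91, -0.04, 5.27, 0, 0, 0, 220],
    [0.91, -0.04, 5.27, 0, 0, 0, 220],
    [0.91, -0.04, 5.27, 0, 0, 0, 220],
    [0.91, -0.04, 5.27, 0, 0, 0, 220],
    [0.91, -0.04, 5.27, 0, 0, 0, 220],
    [0.91, -0.04, 5.27, 0, 0, 0, 220]
  ],
  "force": 20
}}

```text
t: 45.25
eef_pos: [0.6029, -0.3604, 0.1223]
eef_rot: [[0.969, -0.248, 0.002], [-0.248, -0.969, 0.0], [0.001, -0.0, -1.0]]
wrist_force: [0.8, 2.5, 7.2]
opening: 0.0244
```

{"name": "drive_tool", "arguments": {
  "steps": [
    [0, 0, 0, 0, 0, 0, 220],
    [0, 0, -0.3, 0, 0, 0, 220],
    [0, 0, -0.7, 0, 0, 0, 220],
    [0, 0, -1.2, 0, 0, 0, 220],
    [0, 0, -1.8, 0, 0, 0, 220],
    [0, 0, -2.5, 0, 0, 0, 220],
    [0, 0, -3.5, 0, 0, 0, 220],
    [0, 0, -4.5, 0, 0, 0, 220],
    [0, 0, -5.3, 0, 0, 0, 220],
    [0, 0, -5.3, 0, 0, 0, 220],
    [0, 0, -5.3, 0, 0, 0, 220]
  ],
  "force": 30
}}

```text
t: 46.17
eef_pos: [0.6023, -0.3615, 0.283]
eef_rot: [[0.968, -0.249, 0.003], [-0.249, -0.968, -0.002], [0.003, 0.001, -1.0]]
wrist_force: [-0.2, -0.1, -2.1]
opening: 0.0239
```

```bash
python3 -c "
from h import *
st();go([.495,.135,.272])"
```

```text
46.17 [ 0.6023 -0.3615  0.283 ] F [-0.2 -0.1 -2.1] T [ 0.08 -0.02 -0.  ] yaw -104.4 q7 -1.29 open 0.0239
t 46.17 pos [ 0.6023 -0.3615  0.283 ] q [ 0.28  0.43  0.24  1.48 -0.11  1.24 -1.29] f [-0.2 -0.1 -2.1] open 0.0239 
  d [-7.59, -15.14, 0.33] w [0.01, -0.03, 0.0]
```

{"name": "drive_tool", "arguments": {
  "steps": [
    [-0.4, -0.8, 0, 0, 0, 0, 220],
    [-0.9, -1.8, 0, 0, 0, 0, 220],
    [-1.4, -2.8, 0, 0, 0, -0.3, 220],
    [-2, -3.9, 0, 0, 0, -0.7, 220],
    [-2.5, -5, 0, 0, 0, -1, 220],
    [-3, -6.1, 0, 0, 0, -1.4, 220],
    [-3.6, -7.2, 0, 0, 0, -1.8, 220],
    [-4.2, -8.3, 0, 0, 0, -2.2, 220],
    [-4.7, -9.4, 0, 0, 0, -2.6, 220],
    [-5.3, -10.5, 0, 0, 0, -3, 220],
    [-5.8, -11.6, 0, 0, 0, -3.4, 220],
    [-6.4, -12.7, 0.1, 0, 0, -3.7, 220],
    [-6.9, -13.8, 0.2, 0, 0, -4, 220],
    [-7.4, -14.7, 0.3, 0, 0, -4, 220],
    [-7.6, -15.1, 0.3, 0, 0, -4, 220],
    [-7.6, -15.1, 0.3, 0, 0, -4, 220],
    [-7.6, -15.1, 0.3, 0, 0, -4, 220],
    [-7.6, -15.1, 0.3, 0, 0, -4, 220]
  ]
}}

```text
t: 47.67
eef_pos: [0.4939, 0.1334, 0.2711]
eef_rot: [[0.986, 0.166, -0.001], [0.166, -0.986, -0.001], [-0.001, 0.001, -1.0]]
wrist_force: [-0.1, 0.4, -0.3]
opening: 0.024
```

```bash
python3 -c "
from h import *
st();snap('wrist','w20')
x=cv2.resize(cv2.imread('pics/w20.png')[100:300,220:420],None,fx=3,fy=3,interpolation=cv2.INTER_CUBIC);x=cv2.convertScaleAbs(x,alpha=1.5);cv2.imwrite('pics/w20c.png',x)
"
```

```text
47.67 [0.4939 0.1334 0.2711] F [-0.1  0.4 -0.3] T [ 0.02 -0.02 -0.02] yaw -80.5 q7 -1.81 open 0.024
```

View pics/w20c.png

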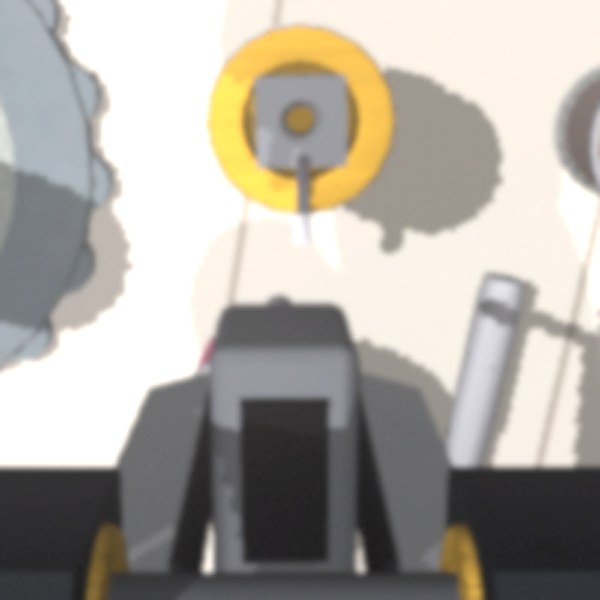

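```bash
python3 -c "
from h import *
f=load('w20'); 
uv=(220+300/3-.3,100+119/3-.3)
port=ontool(f,uv,.2711-.095); tip=ontool(f,(313.0,198.2),.108)-np.array([.004,0,0]);print(port,tip,(port-tip)/.03,onz(f,uv,.095))
go([.5395-tip[0],.1348,.2])
"
```

```text
[0.04663572 0.00730337 0.1761    ] [-0.00117188  0.00075883  0.108     ] [1.59358644 0.21815151 2.27      ] [0.54097822 0.13384654 0.095     ]
t 47.72 pos [0.494  0.1333 0.2712] q [-0.29  0.12 -0.11  1.9   0.01  1.12 -1.81] f [ 0.7  0.  -0.6] open 0.024 
  d [1.54, 0.21, 2.37] w [0.0, 0.0, -0.0]
```

{"name": "drive_tool", "arguments": {
  "steps": [
    [0.8, 0.24, 0, 0, 0, 0, 220],
    [1.4, 0.24, 0, 0, 0, 0, 220],
    [1.57, 0.24, 0.5, 0, 0, 0, 220],
    [1.57, 0.24, 1.2, 0, 0, 0, 220],
    [1.57, 0.24, 1.8, 0, 0, 0, 220],
    [1.57, 0.24, 1.9, 0, 0, 0, 220],
    [1.57, 0.24, 2, 0, 0, 0, 220],
    [1.57, 0.24, 2.1, 0, 0, 0, 220],
    [1.57, 0.24, 2.2, 0, 0, 0, 220],
    [1.57, 0.24, 2.3, 0, 0, 0, 220],
    [1.57, 0.24, 2.35, 0, 0, 0, 220],
    [1.57, 0.24, 2.35, 0, 0, 0, 220]
  ]
}}

```text
t: 48.72
eef_pos: [0.5415, 0.1354, 0.201]
eef_rot: [[0.986, 0.167, 0.0], [0.167, -0.986, 0.0], [0.0, -0.0, -1.0]]
wrist_force: [0.5, -0.5, -1.3]
opening: 0.0236
```

{"name": "drive_tool", "arguments": {
  "steps": [
    [0, 0, 0.1, 0, 0, 0, 220],
    [0, 0, 0.3, 0, 0, 0, 220],
    [0, 0, 0.5, 0, 0, 0, 220],
    [0, 0, 0.7, 0, 0, 0, 220],
    [0, 0, 0.9, 0, 0, 0, 220],
    [0, 0, 1.1, 0, 0, 0, 220],
    [0, 0, 1.3, 0, 0, 0, 220],
    [0, 0, 1.5, 0, 0, 0, 220],
    [0, 0, 1.7, 0, 0, 0, 220],
    [0, 0, 1.9, 0, 0, 0, 220],
    [0, 0, 2.1, 0, 0, 0, 220],
    [0, 0, 2.3, 0, 0, 0, 220],
    [0, 0, 2.4, 0, 0, 0, 220],
    [0, 0, 2.4, 0, 0, 0, 220]
  ]
}}

```text
t: 49.88
eef_pos: [0.5411, 0.1354, 0.1281]
eef_rot: [[0.986, 0.167, -0.001], [0.167, -0.986, -0.0], [-0.001, 0.0, -1.0]]
wrist_force: [0.0, 0.3, 0.0]
opening: 0.0241
```

{"name": "drive_tool", "arguments": {
  "steps": [
    [0, 0, 0.05, 0, 0, 0, 220],
    [0, 0, 0.1, 0, 0, 0, 220],
    [0, 0, 0.16, 0, 0, 0, 220],
    [0, 0, 0.22, 0, 0, 0, 220],
    [0, 0, 0.22, 0, 0, 0, 220]
  ]
}}

```text
t: 50.3
eef_pos: [0.5417, 0.1358, 0.1229]
eef_rot: [[0.986, 0.167, 0.001], [0.167, -0.986, 0.0], [0.001, -0.0, -1.0]]
wrist_force: [-1.9, 1.4, 6.4]
opening: 0.0235
```

{"name": "drive_tool", "arguments": {
  "steps": [
    [0, 0, 0.05, 0, 0, 0, 220],
    [0, 0, 0.05, 0, 0, 0, 220],
    [0, 0, 0.05, 0, 0, 0, 180],
    [0, 0, 0.05, 0, 0, 0, 120],
    [0, 0, 0.05, 0, 0, 0, 60],
    [0, 0, 0.05, 0, 0, 0, 60],
    [0, 0, 0.05, 0, 0, 0, 60],
    [0, 0, 0.05, 0, 0, 0, 60],
    [0, 0, -0.5, 0, 0, 0, 60],
    [0, 0, -1, 0, 0, 0, 60],
    [0, 0, -2, 0, 0, 0, 60],
    [0, 0, -3, 0, 0, 0, 60],
    [-0.3, 0, -4, 0, 0, 0, 60],
    [-0.6, 0, -5, 0, 0, 0, 60],
    [-1, 0.5, -6, 0, 0, 0, 60],
    [-1.5, 1, -7, 0, 0, 0, 60],
    [-1.5, 2, -7, 0, 0, 0, 60],
    [-1.5, 2, -7, 0, 0, 0, 60]
  ]
}}

```text
t: 51.8
eef_pos: [0.5079, 0.0641, 0.3344]
eef_rot: [[0.987, 0.162, 0.004], [0.162, -0.987, -0.0], [0.004, 0.001, -1.0]]
wrist_force: [0.4, -0.2, -1.0]
opening: 0.0716
```

```bash
python3 -c "
from h import *
st();snap('wrist','w21');snap('scene','s7');snap('top','t7')
x=cv2.resize(cv2.imread('pics/s7.png')[90:260,220:420],None,fx=4,fy=3.5,interpolation=cv2.INTER_CUBIC);cv2.imwrite('pics/s7c.png',x)
"
```

```text
51.8 [0.5079 0.0641 0.3344] F [ 0.4 -0.2 -1. ] T [ 0.02 -0.04  0.02] yaw -80.7 q7 -1.66 open 0.0716
```

View pics/s7c.png

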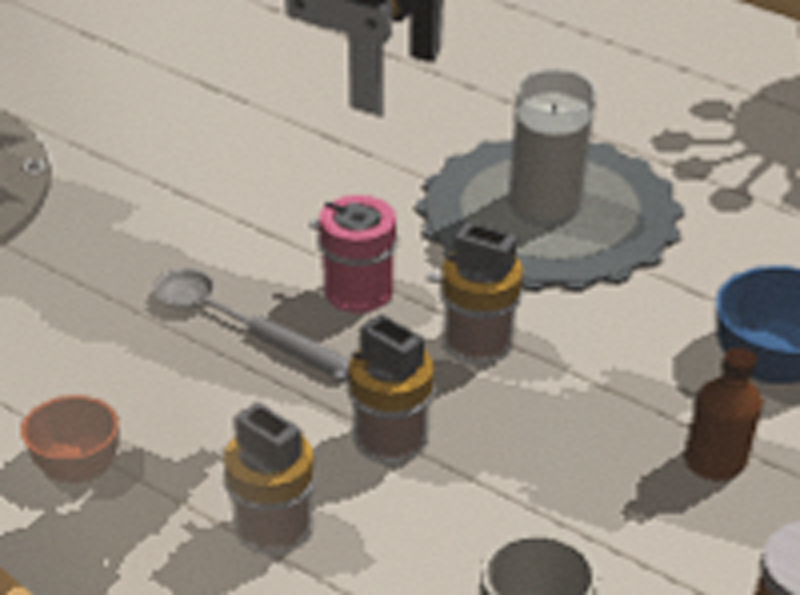

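View pics/w21.png

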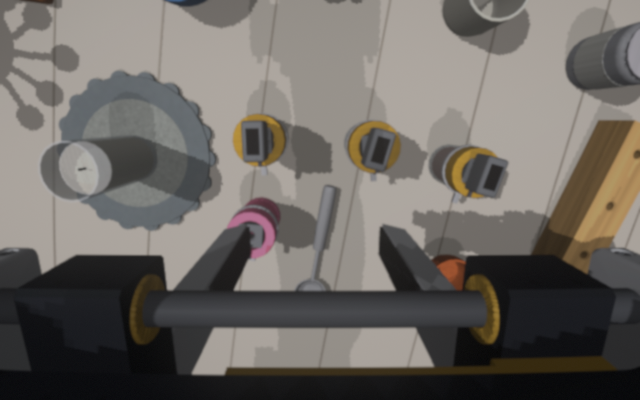

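All three probes look seated. A final check of the candle, ribs, seat heights and bystanders.

```bash
python3 -c "
from h import *
f=load('w21');g=load('s7');t=load('t7')
print('candle',onz(f,(78,169),.148),onz(g,(220+554/4-.5,90+92/3.5-.5),.148))
print('heads',[np.round(onz(f,u,.133),4) for u in [(255.5,142),(379,149),(490,177)]])
x=cv2.resize(cv2.imread('pics/w21.png')[100:210,220:520],None,fx=2.6,fy=2.6,interpolation=cv2.INTER_CUBIC);x=cv2.convertScaleAbs(x,alpha=1.4)
a=cv2.imread('pics/top0.png');b=cv2.imread('pics/t7.png');y=np.hstack([a[90:310,140:480],b[90:310,140:480]]);y=cv2.resize(y,(780,252));cv2.imwrite('pics/fin.png',np.vstack([x[:,:780],y]))
"
```

```text
candle [0.4851421  0.30947516 0.148     ] [0.48053172 0.31793624 0.148     ]
heads [array([0.541 , 0.1304, 0.133 ]), array([ 5.549e-01, -5.000e-04,  1.330e-01]), array([ 0.5452, -0.1272,  0.133 ])]
```

View pics/fin.png

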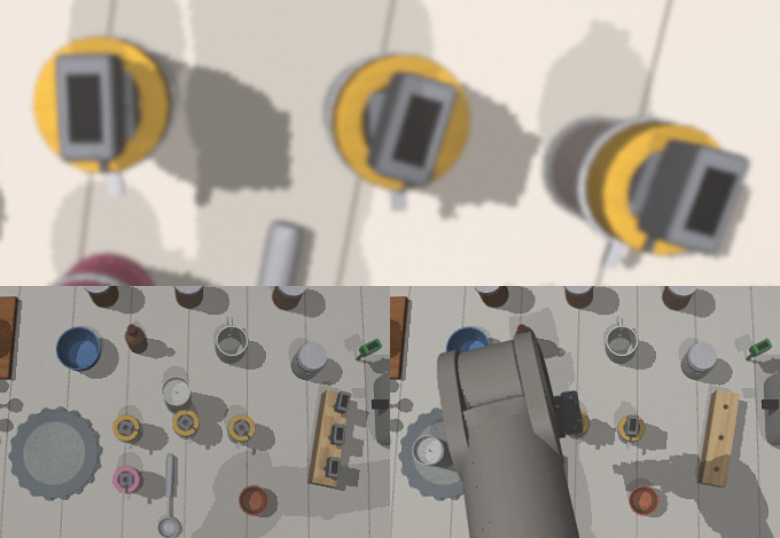

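```bash
python3 -c "
from h import *
f=load('w21'); m=lambda x,y:(220+x/2.6-.3,100+y/2.6-.3)
a=lambda v:np.degrees(np.arctan2(v[1],v[0]))
print('heads',[np.round(onz(f,m(*u),.133),4) for u in [(85,107),(419,131),(713,203)]])
for n,c,r,t in [('a',(.5405,.1345),(104,166),(114,186)),('b',(.555,-.0012),(401,186),(398,202)),('c',(.545,-.1295),(651,243),(613,252))]:
    print(n,a(onz(f,m(*r),.095)[:2]-c),a(onz(f,m(*t),.068)[:2]-c))
x=cv2.resize(cv2.imread('pics/w21.png')[130:215,425:520],None,fx=7,fy=7,interpolation=cv2.INTER_CUBIC);cv2.imwrite('pics/fc.png',cv2.convertScaleAbs(x,alpha=1.3))
"
```

```text
heads [array([0.5417, 0.1338, 0.133 ]), array([ 0.5541, -0.0027,  0.133 ]), array([ 0.5451, -0.1318,  0.133 ])]
a -167.0428775628931 -167.80448851113954
b -167.58814557462395 -163.37702530099588
c 179.33811803237575 172.9460970882949
```

View pics/fc.png

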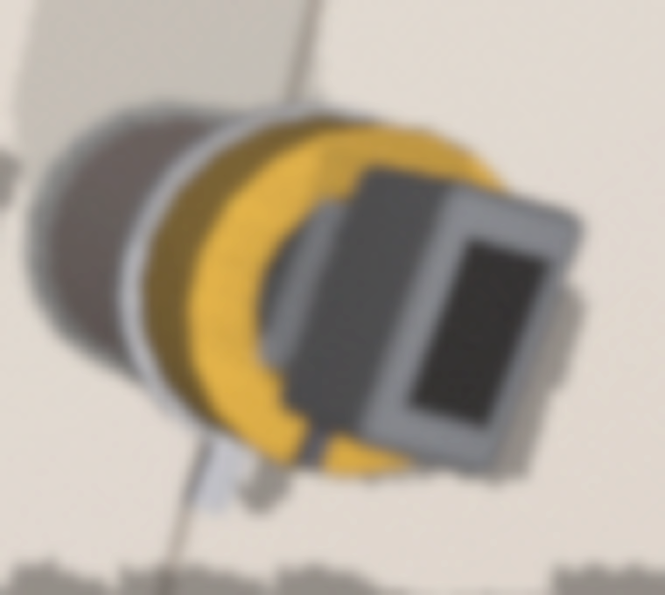

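The rib-to-tab offset for lid c reads about 6° here, in an oblique view. Comparing with the overhead picture taken right after I turned it.

```bash
python3 -c "
from h import *
a=lambda v:np.degrees(np.arctan2(v[1],v[0]))
for n,c,r,t in [('w10',(277,170.5),(222,238),(196,246)),('w8',(277,172),(240,246),(224,268)),('w6',(278,174),(252,258),(236,280))]:
    f=load(n); m=lambda x,y:(220+x/3-.3,100+y/3-.3)
    C=onz(f,m(*c),.095); print(n,C,a(onz(f,m(*r),.095)-C),a(onz(f,m(*t),.068)-C))
x=cv2.resize(cv2.imread('pics/w10.png')[120:200,270:350],None,fx=7,fy=7,interpolation=cv2.INTER_CUBIC);cv2.imwrite('pics/fc2.png',cv2.convertScaleAbs(x,alpha=1.3))
go([.47,-.128,.28])"
```

```text
w10 [ 0.54543071 -0.13015316  0.095     ] 178.28719243017724 173.20988275562033
w8 [ 0.55557992 -0.00210027  0.095     ] -163.6892075398381 -164.2064205281224
w6 [0.54141136 0.13428446 0.095     ] -165.66924871695525 -168.7815006323862
t 51.95 pos [0.507  0.0689 0.332 ] q [-0.21  0.07 -0.05  1.82  0.    1.25 -1.67] f [ 0.4 -0.2 -0.4] open 0.0719 
  d [-2.31, 6.27, 1.73] w [-0.0, 0.0, 0.0]
```

View pics/fc2.png

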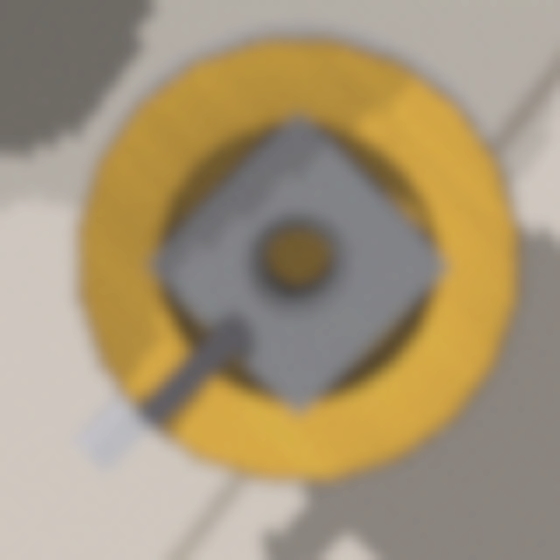

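```bash
python3 -c "
from h import *
o=[]
for n,x,y in [('w9',260,130),('w10',260,110),('w11',75,75),('w12',60,80),('w18',395,95),('w21',425,125)]:
    c=cv2.imread(f'pics/{n}.png')[y:y+90,x:x+90]; o.append(cv2.convertScaleAbs(cv2.resize(c,(266,266),interpolation=cv2.INTER_CUBIC),alpha=1.3))
cv2.imwrite('pics/tabs.png',np.vstack([np.hstack(o[:3]),np.hstack(o[3:])]))"
```

```text
(no output)
```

View pics/tabs.png

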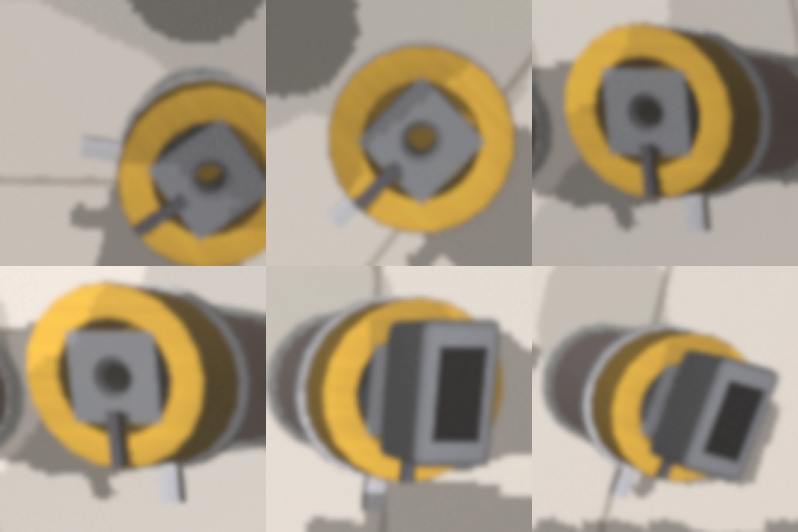

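```bash
python3 -c "
from h import *
s=90/266
A=np.zeros((3,3));b=np.zeros(3);L=[]
for n,x,y,u,v in [('w9',260,130,86,147),('w10',260,110,72,217),('w11',75,75,166,225),('w12',60,80,177,232),('w18',395,95,108,236),('w21',425,125,89,224)]:
    f=load(n);p,d=ray(f,(x+u*s,y+v*s));d/=np.linalg.norm(d);M=np.eye(3)-np.outer(d,d);A+=M;b+=M@p;L.append((n,p,M))
X=np.linalg.solve(A,b);print('tab',X,[ (n,round(1000*np.linalg.norm(M@(X-p)),1)) for n,p,M in L])
R=[]
for n,x,y,c,r in [('w10',260,110,(421-266,138),(361-266,199)),('w11',75,75,(646-532,110),(652-532,194)),('w12',60,80,(114,377-266),(120,465-266))]:
    f=load(n);C=onz(f,(x+c[0]*s,y+c[1]*s),.095);r=onz(f,(x+r[0]*s,y+r[1]*s),.095);d=r-C;t=X-C;print(n,C,'rib',np.degrees(np.arctan2(d[1],d[0])),'tab',np.degrees(np.arctan2(t[1],t[0])))
"
```

```text
tab [ 0.50203565 -0.12636906  0.06588102] [('w9', np.float64(0.4)), ('w10', np.float64(0.5)), ('w11', np.float64(0.6)), ('w12', np.float64(1.2)), ('w18', np.float64(0.6)), ('w21', np.float64(0.5))]
w10 [ 0.545551  -0.1305602  0.095    ] rib 172.9465980436952 tab 174.49857549734378
w11 [ 0.54520205 -0.13148021  0.095     ] rib 171.4592218224139 tab 173.24728362344405
w12 [ 0.5443954  -0.13163927  0.095     ] rib 170.60790551318144 tab 172.90795751414237
```

Over three overhead views, lid c's rib and tab agree within about 2°, so it's home. Handing in.

```bash
python3 -c "
from h import *
f=snap('top','t8');st();print(ticket.job_done())"
```

```text
52.0 [0.5069 0.0694 0.3318] F [0.  1.  0.2] T [ 0.02  0.02 -0.04] yaw -80.4 q7 -1.67 open 0.0721
the job is handed in; nothing more can be done
None
```

I handed the job in at 52 s with the tasks done in the order asked; no verdict was reported.

- **Candle:** Only one candle was there. It stands upright near the middle of the charger plate. My last measurement put it at about (0.48, 0.31–0.32) against a plate centre of (0.48, 0.32), so it was not knocked.
- **Lids:** All three were turned clockwise to their stops, where the turning torque rose to between 0.4 and 1.1 N m. The ribs point at their tabs to within about 5°, and most readings are within 3°. One quick reading of the right-hand lid showed 5–6°. Measuring it again across several views gave about 2°, so I left it.
- **Probes:** All three went into their own jars with little force, until the collar met the lid at 6–15 N and the known seat height. The heads measure within about 3 mm of their ports, and the rack is empty.
- **Other tableware:** I touched neither the green probe nor the pink jar. The mug, can, spoon, dish and rack look unmoved in the last pictures. The arm partly hid the blue bowl and the pepper mill in the final top view, but the side view showed them standing as before.

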